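# Turn round the row of stripped-down parts for refitting

### The arm

A 6-joint arm with a two-finger parallel gripper is mounted at the origin on a cart in front of the work surface, level with it; the furniture and walls round the work are solid. World frame = base frame: x ahead of the robot, y to its left, z up, the work surface at z = 0. Lengths are in mm, angles in degrees, forces in N, time in s.
With the tool pointing down it reaches from about 350 to 850 mm from the base axis. Payload 8.1 kg.
Tool frame: the origin (TCP) lies at the very end of the fingers, on their centre line; the grasp point (between the pads) lies 19 mm behind it (r.grasp_offset is the distance from the TCP to the grasp point, in mm); z points along the fingers, y is the line along which they close (so a half turn about z gives the same grasp; the last joint's range is limited). The gripper opens to 85 mm and grips with 20 to 120 N. Pads are 22 mm wide; open, the fingers measure 114 mm over their backs; the gripper's body (76 mm by 85 mm) begins 54 mm behind the grasp point. The pads swing forward as they close: fully open they stand 13 mm farther back than shut.
Start: joints at [69.993, 7.471, 85.268, -0, 87.261, -4.893], TCP at [156.428, 579.254, 231.292] pointing down, gripper open.
Joint ranges: [-169.43, 169.43], [-51.17, 129.36], [1.28, 143.12], [-76.62, 256.62], [0, 156.53], [-152.29, 152.29]. Speed limits (degrees/s): [136.94, 136.94, 159.86, 180, 180, 180].

### API

Orientations are given as [roll, pitch, yaw] about the fixed x, y, z axes, in that order (R = Rz(yaw) Ry(pitch) Rx(roll)).
In Python, from bench import r gives the robot as it stands.
- The arm moves only by the tool carry_out, never from a script. Its argument "commands" is a list of rows, each an object with "jaw": the finger opening in m, from 0 to 0.0854; "translation": the shift along the tool's x, y, z in m, a list of three; "spin": the turn about the tool's z in rad. A call has exactly 8 rows; each row shifts and turns the commanded pose from where the row before left it, along the tool's axes as they then stand; what a row does not reach is not made up. A row lasts 1/12 s, in which the tool goes at most 41.7 mm and 7.16 degrees, less where a joint would pass 70% of its speed; a pose out of reach is approached as far as the arm can. A call is refused whole if a number of a shift passes 0.0417 or a number of a turn 0.125, either way. A call with a gripper value outside its range is refused whole. The fingers move at their own pace and stop on an object; "squeeze" is the grip in N (left out, the last holds). Time passes only in rows, so rows that do not move let the fingers close, or fill a call up. It gives the time, the measured TCP pose, the force, the opening and the grip force at its end, in the units of the state.
- r.sense(): the state, without advancing time (a new reading comes with each control period).
- r.snapshot(name): name is "side" or "top"; returns a dict with "pixels" (420x560x3 uint8, blue, green, red), "K" (3x3 intrinsics, pixels), "dist_coeffs" ([k1, k2, p1, p2, k3] as OpenCV has them; the pictures are not rectified), "extrinsics" (4x4, takes a point from camera to world coordinates). Camera axes: x right, y down, z forward; pixel columns grow to the right and rows downward; lengths in mm; the calibration is good to about 2 mm. A picture is of the moment at which its call begins. There is no depth.
- r.hand_in(): hands the job in; it is judged then, once.
Trained networks look in a picture, given as the dict that the camera call returned (one of the last four; its "shot" number tells which), for a name from the list of things; names that differ only in an ending like _2 or _b are one class to them, and where a whole thing is asked for, a point or a joint stands for the part that bears it (a point fixed in the world has none). Each returns a list of dicts, best first, with "score" (0 to 1); they miss things now and then, are a little off and sometimes report something else, mostly with a low value. They report only what shows in the picture. A call takes as long as a camera call.
- r.spot_in(picture, target): "xy" ([column, row] in pixels, amid what is visible of it).
- r.regions_of(picture, target): "pixels" (420x560 bool, what is visible of it) and "xy" ([column, row] in pixels, amid what is visible of it).
- r.landmark_of(picture, target): "xy" ([column, row] in pixels: a listed point, or the origin of a listed thing).
The state is a dict: "time": time; "joint_pos": joint angles; "qd": joint speeds; "joint_efforts": joint torques, N m; "tool_pos": TCP position; "tcp_rot": TCP orientation; "ft_force": force on the tool from outside, world axes, zero at the start; "wrist_torque": the same for the moment, N m; "finger_gap": finger opening in mm; "grip_force": force on a finger pad.
Only numpy, scipy, OpenCV 4.12 (cv2) and the standard library are available. Lean on these libraries where they do the work, as an engineer would, in place of code of your own. Each camera call takes 0.05 s, during which the arm holds its last target. There are 200 camera calls.

### The job

Four parts of a dismantled inspection unit lie in a row in the four grey cups clipped to the low rail, in the order in which they came off. Move them into the empty four-bay grey tray in the reverse order, ready for refitting: the part nearest the robot on the rail goes into the tray's bay farthest from the robot, the next into the next bay, and so on to the farthest part, which goes into the nearest bay. Leave each part lying flat, the same side up as it was, in the middle of its own bay, released and at rest.

Things in the scene. Friction and masses are not known exactly. Their poses are not given: they have to be found in the camera images.
- relay: black cube relay lying on its side, 24 x 34 x 22 mm (x, y, z); its solid case is y = -9 to +17 mm, the copper blades stick out on the -y side. Origin: centre of its underside, z up. Grip it across x (24 mm) at y = +4 mm. In its cup its blades point along the rail's +x, away from the robot, within 7 degrees
- terminal: green terminal block with four wire openings, 12 x 22 x 15 mm (x, y, z). Origin: centre of its underside, z up. Grip it across x (12 mm). In its cup its y axis lies along the row, within 7 degrees
- fuse_box: flat cream-coloured plastic box, closed, 36 x 56 x 18 mm (x, y, z). Origin: centre of its underside, z up. In its cup its long side (y) lies across the row, within 7 degrees; grip it across y (56 mm)
- eyepiece: black round eyepiece (loupe), diameter 36 mm, 26 mm high, standing on its end. Origin: centre of its underside, z up
- cup_relay: light grey shallow clip-on cup on the rail, 54 mm along the rail x 86 mm across it, floor 3 mm thick, rims 2.5 mm wide and 8 mm high above its underside (5 mm above its floor); fixed. Origin: centre of its underside; its axes are parallel to the rail's. It is the cup in which the relay lies at the start; the four cups look alike
- cup_terminal: light grey shallow clip-on cup on the rail, 54 mm along the rail x 86 mm across it, floor 3 mm thick, rims 2.5 mm wide and 8 mm high above its underside (5 mm above its floor); fixed. Origin: centre of its underside; its axes are parallel to the rail's. It is the cup in which the terminal lies at the start; the four cups look alike
- cup_fuse_box: light grey shallow clip-on cup on the rail, 54 mm along the rail x 86 mm across it, floor 3 mm thick, rims 2.5 mm wide and 8 mm high above its underside (5 mm above its floor); fixed. Origin: centre of its underside; its axes are parallel to the rail's. It is the cup in which the fuse box lies at the start; the four cups look alike
- cup_eyepiece: light grey shallow clip-on cup on the rail, 54 mm along the rail x 86 mm across it, floor 3 mm thick, rims 2.5 mm wide and 8 mm high above its underside (5 mm above its floor); fixed. Origin: centre of its underside; its axes are parallel to the rail's. It is the cup in which the eyepiece lies at the start; the four cups look alike
- rail: low aluminium rail, fixed on the bench, 242 x 50 mm (x, y), 6 mm high, end stops 14 mm high; carries the four cups in a row. Origin: centre of its underside, on the bench top; x runs along the row, away from the robot (11 to 35 degrees to the left of straight ahead), z up. Cup centres at x = -84, -28, +28, +84 mm, y = 0; cup floors, on which the parts lie, 9 mm above the origin
- tray: grey one-piece tray with four bays in a row, empty at first, fixed on the bench, 234 x 90 mm (x, y). Origin: centre of its underside, on the bench top; x runs along the row, away from the robot (11 to 35 degrees to the left of straight ahead), z up. Bay centres at x = -84, -28, +28, +84 mm, y = 0; bays 53 x 83 mm inside, floor 6 mm above the origin, walls 5 mm higher and 3 mm thick

How it is judged:
By the outcome, as a careful person would: the job done as asked, in the order asked, and still so for the second after the job is handed in, with the robot touching nothing.
It also fails if it takes over 80 s, if anything falls off the work surface, if the arm or the gripper's body presses on something with over 40 N, if the wrist force passes 120 N, or if a joint passes its speed limit or range.

## Working session

There is one attempt and no reset: what is moved stays moved. The work goes in short steps, Python scripts to look and compute and a tool call to move; the robot and the scene stay as the last step left them, time stands still between calls to the robot, and variables do not carry over. Pictures are saved under pics/ and viewed, at most 14 in all, crops included, and the job is handed in when it is done.

Besides the shell and the picture viewer there is one more tool, called as name([rows], argument=value, ...), one row to a line, values as JSON. carry_out: Moves the arm, as the interface text tells. Its arguments: {"type":"object","properties":{"commands":{"type":"array","items":{"type":"object","properties":{"jaw":{"type":"number"},"translation":{"type":"array","items":{"type":"number"}},"spin":{"type":"number"}}}},"squeeze":{"type":"number"}},"required":["commands"]}

```bash
ls; mkdir -p pics; python3 - <<'E'
from bench import r
import cv2, numpy as np
print(r.sense())
for n in("top","side"):
    p=r.snapshot(n); cv2.imwrite(f"pics/{n}0.png",p["pixels"])
    print(n,p["K"],p["dist_coeffs"],np.round(p["extrinsics"],3).tolist())
    for t in["relay","terminal","fuse_box","eyepiece","cup_relay","cup_terminal","cup_fuse_box","cup_eyepiece","rail","tray"]:
        print(t,[(np.round(d["xy"],1).tolist(),round(d["score"],2)) for d in r.landmark_of(p,t)[:3]])
E
```

```text
pics
{'time': 0.0, 'joint_pos': array([ 6.99930601e+01,  7.51641737e+00,  8.53293787e+01, -2.96045100e-04,
        8.72607727e+01, -4.89215576e+00]), 'qd': array([ 0.00246049, -0.04206437,  0.02808912,  0.06412891, -0.01767177,
        0.06855896]), 'joint_efforts': array([-3.52562629e-04, -5.69413805e+01, -5.00544655e+01, -1.36702374e-04,
        1.48719270e-02, -6.67389054e-05]), 'tool_pos': array([156.23550263, 578.73527834, 230.22982249]), 'tcp_rot': array([-1.79893794e+02, -8.79363261e-03,  1.64885222e+02]), 'ft_force': array([-0.24020382,  0.23770381, -0.16074176]), 'wrist_torque': array([-0.02205107,  0.0456838 , -0.0643569 ]), 'grip_force': 0.0, 'finger_gap': 85.33605259785945}
top [[528.62724305   0.         281.02382533]
 [  0.         528.62724305 204.35963418]
 [  0.           0.           1.        ]] [-0.07384086  0.          0.          0.          0.        ] [[0.016, -0.985, 0.17, 338.093], [-1.0, -0.015, 0.007, 161.471], [-0.004, -0.17, -0.985, 900.998], [0.0, 0.0, 0.0, 1.0]]
relay [([365.5, 200.6], 0.69), ([345.5, 138.4], 0.47)]
terminal [([355.6, 167.5], 0.74), ([
[... 251 characters left out ...]
5], 0.96)]
rail []
tray [([196.5, 228.9], 0.58)]
side [[508.62170291   0.         285.16225373]
 [  0.         508.62170291 215.43331696]
 [  0.           0.           1.        ]] [0.02209482 0.         0.         0.         0.        ] [[1.0, 0.029, -0.005, 489.747], [0.022, -0.636, 0.771, -485.846], [0.02, -0.771, -0.636, 578.008], [0.0, 0.0, 0.0, 1.0]]
relay [([294.6, 295.9], 0.85)]
terminal []
fuse_box [([255.7, 299.1], 0.94)]
eyepiece [([328.9, 285.0], 0.8)]
cup_relay [([292.9, 295.3], 0.9)]
cup_terminal [([362.2, 283.0], 0.66)]
cup_fuse_box [([258.0, 303.7], 0.65)]
cup_eyepiece [([330.4, 285.2], 0.93), ([254.5, 297.1], 0.33)]
rail [([362.2, 279.5], 0.33)]
tray [([265.2, 185.6], 0.77)]
```

```bash
python3 - <<'E'
import cv2
a=cv2.imread("pics/top0.png");b=cv2.imread("pics/side0.png")
cv2.imwrite("pics/top0b.png",cv2.resize(a[90:310,130:430],None,fx=2.6,fy=2.6,interpolation=3))
E
```

```text
(no output)
```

View pics/side0.png

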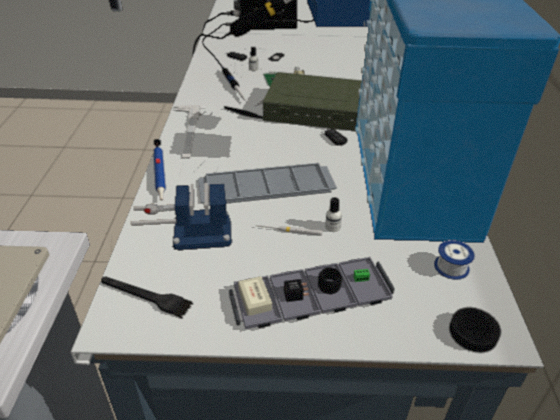

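View pics/top0b.png

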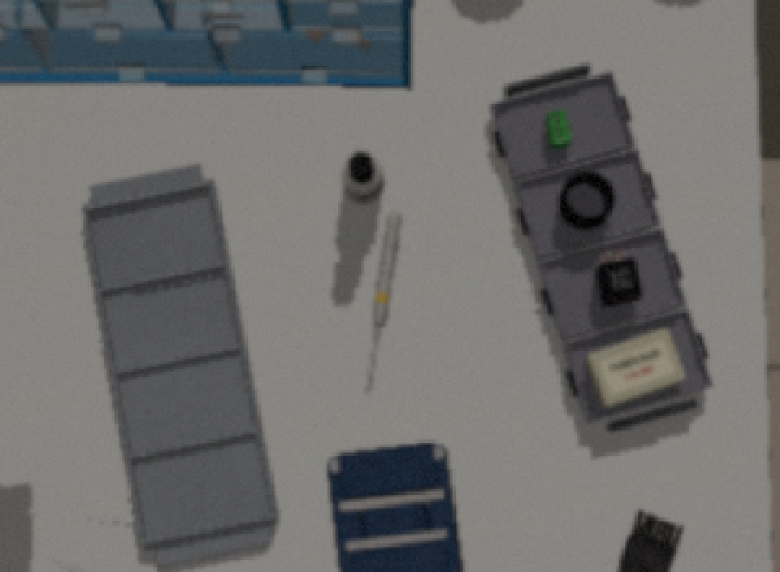

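The side view shows the rail with fuse box (255,293), relay (293,288), eyepiece (330,280) and terminal (362,274), running from near to far. The empty tray is at (268,183). A blue vise (203,215), a bottle (334,215) and the cabinet stand around them. The order is the same in the top view, so next I'll fit the poses from both views.

```bash
cat > h.py <<'E'
import numpy as np, cv2
from scipy.optimize import minimize
def proj(p,X):
    E=np.linalg.inv(p["extrinsics"]); rv=cv2.Rodrigues(E[:3,:3])[0]
    return cv2.projectPoints(np.asarray(X,float).reshape(-1,3),rv,E[:3,3],np.array(p["K"]),np.array(p["dist_coeffs"],float))[0].reshape(-1,2)
def ray(p,xy):
    u=cv2.undistortPoints(np.array([[xy]],float),np.array(p["K"]),np.array(p["dist_coeffs"],float))[0,0]
    E=p["extrinsics"]; d=E[:3,:3]@[u[0],u[1],1]; return E[:3,3],d/np.linalg.norm(d)
def onz(p,xy,z):
    c,d=ray(p,xy); return c+d*(z-c[2])/d[2]
def tri(obs):
    A=np.zeros((3,3));b=np.zeros(3)
    for p,xy in obs:
        c,d=ray(p,xy);M=np.eye(3)-np.outer(d,d);A+=M;b+=M@c
    return np.linalg.solve(A,b)
def box(lx,ly,h,y0=0,z0=0):
    return np.array([[sx*lx/2,y0+sy*ly/2,z] for sx in(-1,1) for sy in(-1,1) for z in(z0,h)],float)
def cyl(d,h):
    a=np.linspace(0,2*np.pi,24,endpoint=False);return np.array([[d/2*np.cos(t),d/2*np.sin(t),z] for t in a for z in(0,h)])
def place(P,q):
    c,s=np.cos(q[2]),np.sin(q[2]);return P@np.array([[c,-s,0],[s,c,0],[0,0,1]]).T+[q[0],q[1],q[3]]
def sil(p,P,S=8):
    m=np.zeros((420*2,560*2),np.uint8)
    h=cv2.convexHull(proj(p,P).astype(np.float32))
    cv2.fillConvexPoly(m,np.round((h*2+.5)*16).astype(np.int32),255,shift=4)
    return cv2.resize(m,(560,420),interpolation=cv2.INTER_AREA)/255.
def fit(P,views,q0,fz=None,yaw=True):
    free=[0,1]+([2] if yaw else [])+([] if fz is not None else [3])
    q0=np.array(q0,float)
    if fz is not None:q0[3]=fz
    sc=np.array([1,1,.02,1])
    def q_(v):
        q=q0.copy();q[free]+=v*sc[free];return q
    def f(v):
        c=0
        for p,m in views:
            s=sil(p,place(P,q_(v)));c+=np.abs(s-m).sum()/m.sum()
        return c
    n=len(free);best=None
    for k in range(2):
        v0=np.zeros(n) if best is None else best.x
        sx=np.vstack([v0]+[v0+4*e for e in np.eye(n)])
        best=minimize(f,v0,method="Nelder-Mead",options=dict(initial_simplex=sx,xatol=.02,fatol=1e-4,maxiter=300))
    return q_(best.x),best.fun/len(views)
PARTS=dict(relay=box(24,34,22),terminal=box(12,22,15),fuse_box=box(36,56,18),eyepiece=cyl(36,26))
E
cat > m.py <<'E'
from bench import r
from h import *
P={n:r.snapshot(n) for n in("top","side")}
M={}
for n,p in P.items():
    for t in["relay","terminal","fuse_box","eyepiece","tray","cup_relay","cup_terminal","cup_fuse_box","cup_eyepiece","rail"]:
        L=r.regions_of(p,t)
        print(n,t,[(np.round(d["xy"],1).tolist(),round(d["score"],2),int(d["pixels"].sum())) for d in L[:3]])
        M[n,t]=[(d["pixels"],d["xy"],d["score"]) for d in L]
import pickle;pickle.dump((P,M),open("m.pkl","wb"))
E
python3 m.py
```

```text
top relay [([365.8, 198.9], 0.73, 248)]
top terminal [([346.5, 137.5], 0.62, 99), ([374.1, 232.4], 0.52, 776), ([355.7, 166.9], 0.52, 1228)]
top fuse_box [([374.8, 232.1], 0.77, 753)]
top eyepiece [([354.1, 159.2], 0.68, 287)]
top tray [([198.0, 230.7], 0.79, 7827), ([357.7, 199.1], 0.4, 1352)]
top cup_relay [([359.2, 199.0], 0.55, 1369)]
top cup_terminal [([347.6, 139.1], 0.97, 1474)]
top cup_fuse_box [([375.5, 217.9], 0.85, 1064), ([366.4, 198.6], 0.25, 297)]
top cup_eyepiece [([358.1, 168.3], 0.96, 1370)]
top rail [([371.2, 245.9], 0.81, 368)]
side relay [([296.1, 288.2], 0.58, 459)]
side terminal []
side fuse_box [([255.9, 293.9], 0.88, 914), ([329.6, 280.0], 0.52, 572), ([332.4, 295.6], 0.24, 1191)]
side eyepiece []
side tray [([270.3, 181.3], 0.95, 3680)]
side cup_relay [([295.3, 302.3], 0.78, 1272)]
side cup_terminal [([364.3, 284.8], 0.58, 1423)]
side cup_fuse_box [([267.0, 313.6], 0.79, 758)]
side cup_eyepiece []
side rail [([293.4, 288.4], 0.67, 384), ([235.4, 294.4], 0.66, 436)]
```

```bash
cat > f1.py <<'E'
from h import *; import pickle
P,M=pickle.load(open("m.pkl","rb")); T,S=P["top"],P["side"]
def green(p,xy):
    h=cv2.cvtColor(p["pixels"],cv2.COLOR_BGR2HSV);m=((h[...,0]>45)&(h[...,0]<80)&(h[...,1]>110)&(h[...,2]>40))
    k=np.zeros(m.shape,bool);x,y=map(int,xy);k[y-20:y+20,x-20:x+20]=1;return m&k
mk={(n,t):M[n,t][0][0].astype(float) for n in P for t in["relay","fuse_box","eyepiece","tray"] if M[n,t]}
mk["side","eyepiece"]=M["side","fuse_box"][1][0].astype(float)
for n,xy in(("top",(346,138)),("side",(362,274))): mk[n,"terminal"]=green(P[n],xy).astype(float)
print({k:int(v.sum()) for k,v in mk.items() if "terminal" in k})
# tray
c=onz(T,M["top","tray"][0][1],8); q0=[c[0],c[1],np.radians(14),0]
P_tr=box(234,90,11)
for v in([("top",T)],[("side",S)],[("top",T),("side",S)]):
    q,e=fit(P_tr,[(p,mk[n,"tray"]) for n,p in v],q0,fz=0); print("tray",[n for n,_ in v],np.round(q,2),np.degrees(q[2]).round(2),round(e,3))
qt=q
qz,e=fit(P_tr,[(T,mk["top","tray"]),(S,mk["side","tray"])],qt); print("tray free z",np.round(qz,2),e)
# rail from cup landmarks
L={}
qs={}
for t in PARTS:
    ca=M["top",t][0][1]; z=9
    c=onz(T,ca,15); q0=[c[0],c[1],np.radians(14),z]
    if t=="relay": q0[2]+=np.radians(90)
    for v in("top","side",None):
        V=[(P[n],mk[n,t]) for n in("top","side") if v in(n,None)]
        q,e=fit(PARTS[t],V,q0,fz=z,yaw=t!="eyepiece"); print(t,v,np.round(q[:2],1),np.degrees(q[2]).round(1),round(e,3))
    qz,e=fit(PARTS[t],V,q,yaw=t!="eyepiece"); print("   free z",np.round(qz,1),round(e,3)); qs[t]=q
# rail: union silhouettes
U={}
for n in P:
    m=np.zeros((420,560),bool)
    for t in PARTS:
        if M[n,"cup_"+t]: m|=M[n,"cup_"+t][0][0]
    U[n]=m
pts=U["top"].copy()
for t in PARTS: pts|=mk["top",t]>0
h=cv2.convexHull(np.argwhere(pts)[:,::-1].astype(np.int32)); hm=np.zeros((420,560),np.uint8); cv2.fillConvexPoly(hm,h,1)
c=(qs["relay"]+qs["eyepiece"])/2
q,e=fit(box(222,86,14,z0=6),[(T,hm.astype(float))],[c[0],c[1],np.radians(14),0],fz=0); print("rail top",np.round(q,2),np.degrees(q[2]),e)
pickle.dump((qt,q,qs),open("q.pkl","wb"))
# overlay
def draw(im,p,X,col):
    h=cv2.convexHull(proj(p,X).astype(np.float32)); cv2.polylines(im,[np.round(h*3+1).astype(np.int32)],True,col,1)
for n,p,(x0,x1,y0,y1) in(("top",T,(140,400,100,285)),("side",S,(190,410,150,340))):
    im=cv2.resize(p["pixels"],None,fx=3,fy=3,interpolation=cv2.INTER_CUBIC)
    im=np.clip(im*1.4,0,255).astype(np.uint8)
    draw(im,p,place(P_tr,qt),(0,0,255)); 
    for i in(-84,-28,28,84):
        draw(im,p,place(np.array([[i+a*26.5,b*41.5,11] for a,b in((-1,-1),(-1,1),(1,1),(1,-1))],float),qt),(255,255,0))
        draw(im,p,place(np.array([[i+a*24.5,b*40.5,14] for a,b in((-1,-1),(-1,1),(1,1),(1,-1))],float),q),(255,255,0))
    for t in PARTS: draw(im,p,place(PARTS[t],qs[t]),(0,0,255))
    cv2.imwrite(f"pics/ov_{n}.png",im[y0*3:y1*3,x0*3:x1*3])
E
python3 f1.py
```

```text
{('top', 'terminal'): 74, ('side', 'terminal'): 157}
tray ['top'] [4.4745e+02 3.0790e+02 2.2000e-01 0.0000e+00] 12.77 0.084
tray ['side'] [4.5639e+02 3.0840e+02 2.3000e-01 0.0000e+00] 13.06 0.18
tray ['top', 'side'] [4.5615e+02 3.0927e+02 2.2000e-01 0.0000e+00] 12.83 0.142
tray free z [ 4.5605e+02  3.1005e+02  2.2000e-01 -1.3200e+00] 0.13687729187586067
relay top [506.   22.6] 104.9 0.491
relay side [504.3  19.7] 91.4 0.204
relay None [505.1  21.8] 100.9 0.377
   free z [505.   22.5   1.6   5.6] 0.347
terminal top [605.5  57.4] 14.5 1.277
terminal side [604.5  58.5] 82.3 0.29
terminal None [602.3  59.1] 89.6 0.615
   free z [606.5  59.1   1.6   9.3] 0.488
fuse_box top [446.1  11.3] 20.9 0.073
fuse_box side [444.8  10.5] 18.3 0.122
fuse_box None [445.8  10.8] 19.8 0.107
   free z [4.461e+02 1.090e+01 4.000e-01 6.500e+00] 0.102
eyepiece top [557.1  42.9] 14.0 0.535
eyepiece side [555.4  39.1] 14.0 0.129
eyepiece None [556.7  42.3] 14.0 0.366
   free z [5.565e+02 4.350e+01 2.000e-01 5.000e+00] 0.327
rail top [5.2985e+02 3.2620e+01 2.8000e-01 0.0000e+00] 16.321723408484235 0.08736340603657193
```

View pics/ov_top.png

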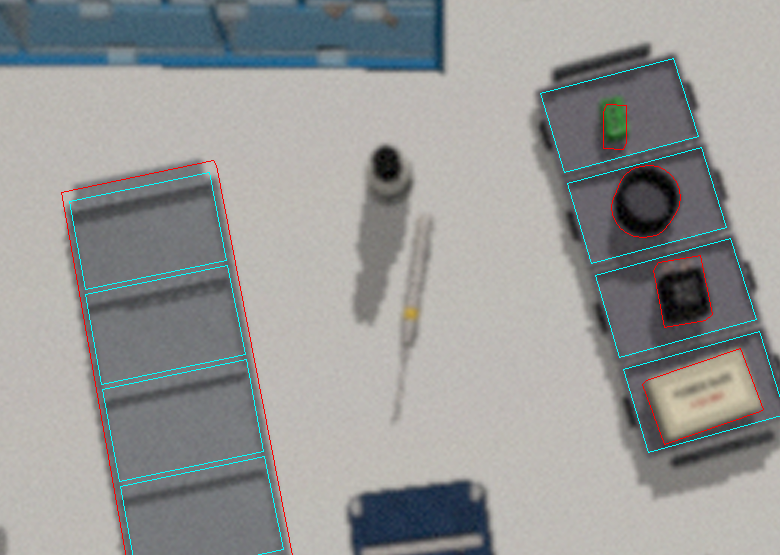

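View pics/ov_side.png

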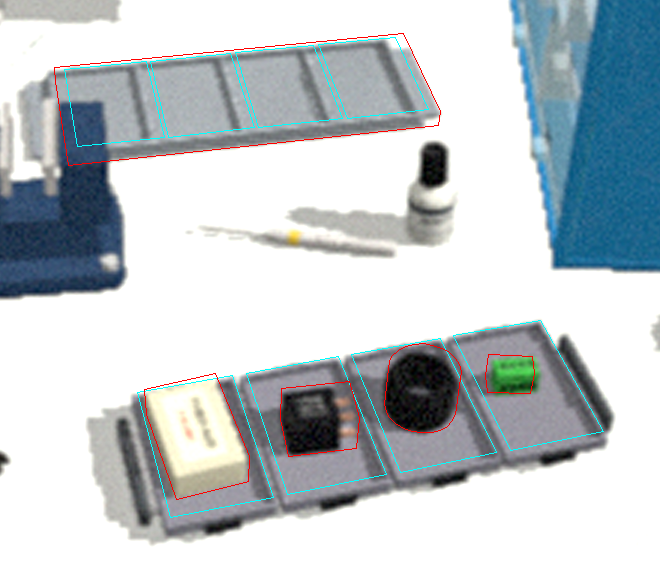

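```bash
python3 - <<'E'
import cv2,numpy as np
a=cv2.imread("pics/top0.png");b=cv2.imread("pics/side0.png")
f=lambda im,x0,x1,y0,y1,k:cv2.resize(np.clip((im[y0:y1,x0:x1].astype(float)-40)*1.7,0,255).astype(np.uint8),None,fx=k,fy=k,interpolation=cv2.INTER_CUBIC)
A=f(a,155,245,145,320,3.4);B=f(b,195,345,155,215,3)
print(A.shape,B.shape)
o=np.zeros((595,800,3),np.uint8);o[:A.shape[0],:A.shape[1]]=A;o[:B.shape[0],320:320+B.shape[1]]=B
C=f(b,222,402,250,335,2.6);o[220:220+C.shape[0],320:320+C.shape[1]]=C
cv2.imwrite("pics/z.png",o)
E
```

```text
(595, 306, 3) (180, 450, 3)
```

View pics/z.png

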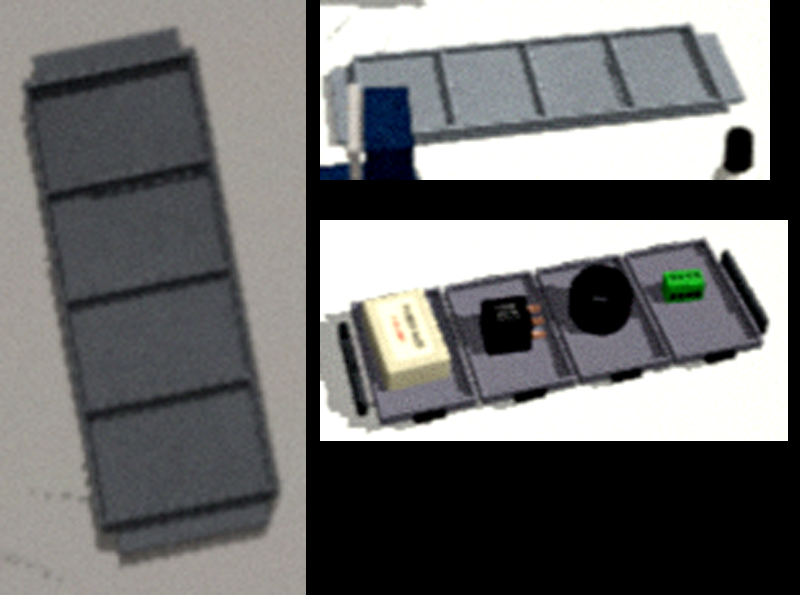

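```bash
cat > f2.py <<'E'
from h import *; import pickle
from scipy.optimize import least_squares
P,M=pickle.load(open("m.pkl","rb")); T,S=P["top"],P["side"]
tp=np.array([(25,88),(195,52),(277,490),(103,528)])/3.4+[155,145]
sp=(np.array([(692,26),(728,108),(355,57)])-[320,0])/3+[195,155]
print([np.round(onz(T,x,11)[:2],1).tolist() for x in tp]); print([np.round(onz(S,x,11)[:2],1).tolist() for x in sp])
print("tri far-left",tri([(T,tp[0]),(S,sp[0])]).round(1),"far-right",tri([(T,tp[1]),(S,sp[1])]).round(1),"near-left",tri([(T,tp[3]),(S,sp[2])]).round(1))
# bay dividers in top: wall top lines crossing left/right  (left,right)
# edge refinement: maximise dark-line response of wall pattern
def walls(L,z=11):
    out=[]
    for x in(-56,0,56): out.append(np.array([[x,y,z] for y in np.linspace(-40,40,60)]))
    return out
E
python3 f2.py
```

```text
[[547.3, 374.5], [567.4, 288.1], [347.0, 239.6], [326.9, 324.5]]
[[549.8, 367.6], [569.6, 277.1], [331.3, 320.4]]
tri far-left [549.6 376.1   5.1] far-right [570.3 289.5   1.6] near-left [328.6 325.6   7.1]
```

```bash
cat > f3.py <<'E'
from h import *; import pickle
P,M=pickle.load(open("m.pkl","rb"))
def win(m,xy,w=17):
    k=np.zeros(m.shape,bool);x,y=map(int,xy);k[y-w:y+w,x-w:x+w]=1;m=(m&k).astype(np.uint8)
    n,l,s,c=cv2.connectedComponentsWithStats(m);i=1+np.argmax(s[1:,4]);m=(l==i).astype(np.uint8)
    h=cv2.convexHull(np.argwhere(m)[:,::-1].astype(np.int32));o=np.zeros_like(m);cv2.fillConvexPoly(o,h,1);return o.astype(float)
loc=dict(top=dict(relay=(367,199),terminal=(346,139),fuse_box=(375,232),eyepiece=(355,167)),side=dict(relay=(293,288),terminal=(362,274),fuse_box=(256,294),eyepiece=(330,280)))
def mask(n,t):
    p=P[n]["pixels"].astype(int);mx=p.max(2);b,g,r_=p[...,0],p[...,1],p[...,2]
    if t=="terminal": m=(g-np.maximum(b,r_))>12
    elif t=="fuse_box": m=(r_-b>12)&(r_>90)
    else: m=mx<(58 if n=="top" else 55)
    return win(m,loc[n][t],22 if t!="terminal" else 14)
PARTS["relay"]=box(24,26,22,y0=4)
A=np.radians(16)
y0=dict(relay=A+np.pi/2,terminal=A-np.pi/2,fuse_box=A,eyepiece=A)
for t in PARTS:
    for v in("top","side",None):
        V=[(P[n],mask(n,t)) for n in("top","side") if v in(n,None)]
        if v: c=onz(P[v],loc[v][t],15)
        q,e=fit(PARTS[t],V,[c[0],c[1],y0[t],9],fz=9,yaw=t!="eyepiece"); print(t,v,np.round(q[:2],1),np.degrees(q[2]).round(1),round(e,3),[int(m.sum()) for _,m in V])
    qz,e=fit(PARTS[t],V,q,yaw=t!="eyepiece"); print("   free z",np.round(qz,1),round(e,3))
for t in PARTS:print(t,[ [P[n]["pixels"][loc[n][t][1]-14:loc[n][t][1]+15:2,loc[n][t][0]].max(1).tolist()] for n in P])
E
python3 f3.py
```

```text
relay top [502.3  21. ] 110.4 0.815 [1599]
relay side [504.6  21.1] 101.5 0.128 [398]
relay None [504.7  19.5] 98.8 0.473 [1599, 398]
   free z [504.7  19.5   1.7   9. ] 0.473
terminal top [607.1  59.2] -79.9 0.085 [129]
terminal side [604.9  57.7] -87.5 0.05 [206]
terminal None [606.3  58.9] -78.4 0.155 [129, 206]
   free z [606.4  59.   -1.4   8.3] 0.14
fuse_box top [447.9   9.1] 20.9 0.089 [730]
fuse_box side [445.1  10.5] 19.1 0.069 [965]
fuse_box None [446.7  10.4] 20.3 0.103 [730, 965]
   free z [4.466e+02 1.040e+01 4.000e-01 9.000e+00] 0.103
eyepiece top [556.1  41. ] 16.0 0.665 [1322]
eyepiece side [555.6  40.6] 16.0 0.19 [543]
eyepiece None [555.6  40.4] 16.0 0.428 [1322, 543]
   free z [ 5.572e+02  5.170e+01  3.000e-01 -4.500e+00] 0.415
relay [[[56, 77, 81, 19, 24, 39, 42, 36, 25, 10, 21, 37, 49, 52, 46]], [[115, 118, 116, 40, 58, 63, 65, 57, 23, 13, 12, 15, 25, 34, 118]]]
terminal [[[49, 58, 78, 72, 92, 91, 97, 89, 91, 95, 59, 45, 50, 60, 57]], [[84, 115, 117, 116, 112, 137, 140, 138, 86, 65, 88, 115, 113, 115, 117]]]
fuse_box [[[72, 126, 127, 140, 130, 114, 134, 139, 137, 146, 134, 123, 80, 52, 64]], [[210, 186, 166, 142, 130, 156, 190, 201, 205, 215, 215, 210, 185, 178, 131]]]
eyepiece [[[60, 46, 17, 7, 41, 49, 51, 53, 52, 49, 30, 1, 16, 46, 50]], [[76, 25, 13, 21, 0, 16, 28, 71, 22, 19, 14, 5, 8, 0, 75]]]
```

```bash
sed -i 's/m=mx<(58 if/m=mx<(33 if/; s/if t!="terminal" else 14/if t!="terminal" and t!="relay" else 14/; /^for t in PARTS:print/d' f3.py; sed -i 's/^for t in PARTS:$/for t in ("relay","eyepiece"):/' f3.py; python3 f3.py
```

```text
relay top [505.7  22.3] 103.2 0.15 [253]
relay side [504.6  21.1] 101.5 0.128 [398]
relay None [504.9  21.5] 99.1 0.16 [253, 398]
   free z [505.3  21.8   1.7   7.7] 0.151
eyepiece top [556.3  42.5] 16.0 0.159 [377]
eyepiece side [555.6  40.6] 16.0 0.19 [543]
eyepiece None [555.6  42.3] 16.0 0.18 [377, 543]
   free z [5.564e+02 4.270e+01 3.000e-01 4.600e+00] 0.166
```

```bash
cat > go.py <<'E'
import sys,numpy as np
from bench import r
def plan(x,y,z,yaw,cur=None):
    s=r.sense() if cur is None else cur
    p,psi=s["tool_pos"],s["tcp_rot"][2]
    d=(yaw-psi+180)%360-180
    if abs(d)>90 : d-=180*np.sign(d)
    a=np.radians(psi+d); D=np.array([x,y,z])-p
    t=[D@[np.cos(a),np.sin(a),0],D@[np.sin(a),-np.cos(a),0],-D[2]]
    print("t",s["time"].__round__(2),"pos",p.round(1),"rot",np.round(s["tcp_rot"],2),"gap",round(s["finger_gap"],1),"grip",round(s["grip_force"],1),"F",s["ft_force"].round(1),"J",s["joint_pos"].round(0))
    print("spin rad",round(-np.radians(d),4),"then tool shift mm",np.round(t,1))
if __name__=="__main__": plan(*map(float,sys.argv[1:5]))
E
python3 go.py 447 10 150 -159.5
python3 - <<'E'
from h import *;import pickle
P,M=pickle.load(open("m.pkl","rb"))
print("cab",onz(P["side"],(374,239),0),"bottle base",onz(P["side"],(334,230),0),"vise corner",onz(P["side"],(231,245),0), onz(P["top"],(257,262),30),onz(P["top"],(305,262),30))
E
```

```text
t 2.2 pos [156.4 579.2 231.3] rot [-180.      0.    164.88] gap 85.4 grip 0.0 F [-0.8  0.2 -0.2] J [70.  7. 85. -0. 87. -5.]
spin rad -0.6217 then tool shift mm [ -72.8 -634.9   81.3]
cab [637.83099491 158.98585731   0.        ] bottle base [570.98020245 179.21634652   0.        ] vise corner [397.32599528 133.56406507   0.        ] [391.51233494 205.39972949  30.        ] [392.73426532 126.55419067  30.        ]
```

carry_out([
  {"spin": -0.078},
  {"spin": -0.078},
  {"spin": -0.078},
  {"spin": -0.078},
  {"spin": -0.078},
  {"spin": -0.078},
  {"spin": -0.078},
  {"spin": -0.075},
], squeeze=40)

```text
invalid input
```

```bash
python3 go.py 447 10 150 -159.5
```

```text
t 2.2 pos [156.4 579.2 231.3] rot [-180.      0.    164.88] gap 85.4 grip 0.0 F [-0.8  0.2 -0.2] J [70.  7. 85. -0. 87. -5.]
spin rad -0.6217 then tool shift mm [ -72.8 -634.9   81.3]
```

carry_out([
  {"spin": -0.078,"jaw": 0.0854,"translation": [0,0,0]},
  {"spin": -0.078,"jaw": 0.0854,"translation": [0,0,0]},
  {"spin": -0.078,"jaw": 0.0854,"translation": [0,0,0]},
  {"spin": -0.078,"jaw": 0.0854,"translation": [0,0,0]},
  {"spin": -0.078,"jaw": 0.0854,"translation": [0,0,0]},
  {"spin": -0.078,"jaw": 0.0854,"translation": [0,0,0]},
  {"spin": -0.078,"jaw": 0.0854,"translation": [0,0,0]},
  {"spin": -0.076,"jaw": 0.0854,"translation": [0,0,0]},
], squeeze=40)

```text
time: 2.87
tool_pos: [156.4, 579.2, 231.3]
tcp_rot: [-180.0, -0.0, -159.3]
ft_force: [0.7, -0.0, -0.3]
finger_gap: 85.3
grip_force: 0.0
```

carry_out([
  {"spin": 0,"jaw": 0.0854,"translation": [-0.003,-0.02,0]},
  {"spin": 0,"jaw": 0.0854,"translation": [-0.003,-0.027,0]},
  {"spin": 0,"jaw": 0.0854,"translation": [-0.003,-0.027,0]},
  {"spin": 0,"jaw": 0.0854,"translation": [-0.003,-0.027,0]},
  {"spin": 0,"jaw": 0.0854,"translation": [-0.003,-0.027,0]},
  {"spin": 0,"jaw": 0.0854,"translation": [-0.003,-0.027,0]},
  {"spin": 0,"jaw": 0.0854,"translation": [-0.003,-0.027,0]},
  {"spin": 0,"jaw": 0.0854,"translation": [-0.003,-0.027,0]},
])

```text
time: 3.53
tool_pos: [252.6, 390.8, 231.4]
tcp_rot: [180.0, 0.0, -159.5]
ft_force: [0.5, -0.0, -0.3]
finger_gap: 85.5
grip_force: 0.0
```

```bash
python3 go.py 447 10 150 -159.5
```

```text
t 3.53 pos [252.6 390.8 231.4] rot [ 1.7999e+02  3.0000e-02 -1.5946e+02] gap 85.5 grip 0.0 F [ 0.5 -0.  -0.3] J [ 51. -14. 106.  -0.  88. -60.]
spin rad 0.0006 then tool shift mm [ -48.8 -424.8   81.4]
```

carry_out([
  {"spin": 0,"jaw": 0.0854,"translation": [-0.003,-0.0265,0]},
  {"spin": 0,"jaw": 0.0854,"translation": [-0.003,-0.0265,0]},
  {"spin": 0,"jaw": 0.0854,"translation": [-0.003,-0.0265,0]},
  {"spin": 0,"jaw": 0.0854,"translation": [-0.003,-0.0265,0]},
  {"spin": 0,"jaw": 0.0854,"translation": [-0.003,-0.0265,0]},
  {"spin": 0,"jaw": 0.0854,"translation": [-0.003,-0.0265,0]},
  {"spin": 0,"jaw": 0.0854,"translation": [-0.003,-0.0265,0]},
  {"spin": 0,"jaw": 0.0854,"translation": [-0.003,-0.0265,0]},
])

```text
time: 4.2
tool_pos: [349.4, 200.6, 231.5]
tcp_rot: [180.0, 0.0, -159.5]
ft_force: [-0.2, -0.4, 0.3]
finger_gap: 85.4
grip_force: 0.0
```

carry_out([
  {"spin": 0,"jaw": 0.0854,"translation": [-0.003,-0.0265,0]},
  {"spin": 0,"jaw": 0.0854,"translation": [-0.003,-0.0265,0]},
  {"spin": 0,"jaw": 0.0854,"translation": [-0.003,-0.0265,0]},
  {"spin": 0,"jaw": 0.0854,"translation": [-0.003,-0.0265,0.01]},
  {"spin": 0,"jaw": 0.0854,"translation": [-0.003,-0.0265,0.02]},
  {"spin": 0,"jaw": 0.0854,"translation": [-0.003,-0.0265,0.02]},
  {"spin": 0,"jaw": 0.0854,"translation": [-0.003,-0.0265,0.02]},
  {"spin": 0,"jaw": 0.0854,"translation": [-0.003,-0.0265,0.01]},
])

```text
time: 4.87
tool_pos: [445.0, 10.4, 148.9]
tcp_rot: [179.9, -0.1, -159.5]
ft_force: [0.4, 0.8, -0.7]
finger_gap: 85.4
grip_force: 0.0
```

```bash
python3 go.py 447 10 100 -159.5; python3 - <<'E'
from bench import r
from h import *
import pickle
P={n:r.snapshot(n) for n in("top","side")};s=r.sense();pickle.dump((P,s),open("c.pkl","wb"))
o=np.zeros((560,800,3),np.uint8)
a=np.radians(s["tcp_rot"][2]);ty=np.array([np.sin(a),-np.cos(a),0])
for i,(n,p) in enumerate(P.items()):
    c=proj(p,[s["tool_pos"]])[0];x0,y0=(c-[65,90]).astype(int);x0=max(x0,0);y0=max(y0,0)
    im=cv2.resize(p["pixels"][y0:y0+185,x0:x0+132],None,fx=3,fy=3,interpolation=cv2.INTER_CUBIC)
    q=[s["tool_pos"]+ty*k+np.array([0,0,z]) for z in(0,13) for k in(-42.5,0,42.5)]
    for u in proj(p,q): cv2.circle(im,tuple(np.round((u-[x0,y0])*3+1).astype(int)),2,(0,0,255),-1)
    o[:im.shape[0],i*400:i*400+im.shape[1]]=im[:560]
    print(n,c,x0,y0)
cv2.imwrite("pics/c.png",o)
E
```

```text
t 4.87 pos [445.   10.4 148.9] rot [ 1.7994e+02 -1.2000e-01 -1.5949e+02] gap 85.4 grip 0.0 F [ 0.4  0.8 -0.7] J [  -5.  -14.  115.    0.   80. -116.]
spin rad 0.0001 then tool shift mm [-1.7 -1.1 48.9]
top [390.39046432 221.26932628] 325 131
side [252.63712508 227.03182678] 187 137
```

View pics/c.png

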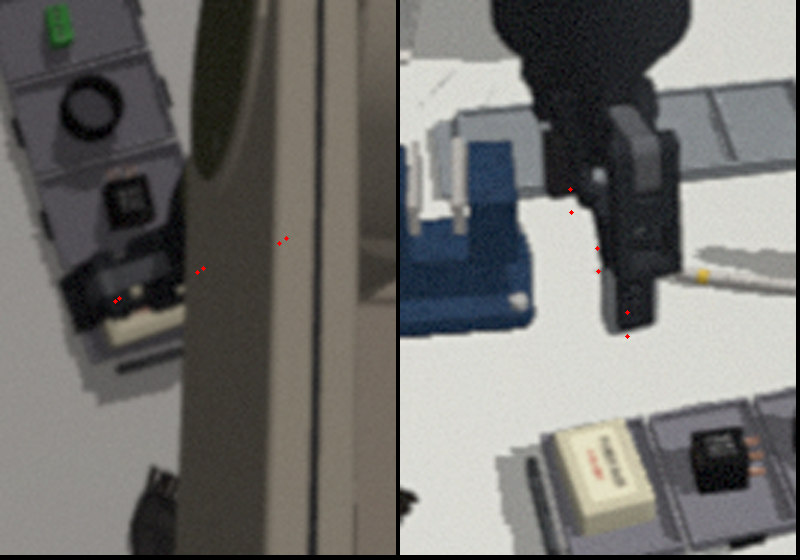

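carry_out([
  {"spin": 0,"jaw": 0.072,"translation": [-0.0013,-0.0007,0.02]},
  {"spin": 0,"jaw": 0.072,"translation": [0,0,0.025]},
  {"spin": 0,"jaw": 0.072,"translation": [0,0,0.025]},
  {"spin": 0,"jaw": 0.072,"translation": [0,0,0.02]},
  {"spin": 0,"jaw": 0.072,"translation": [0,0,0.018]},
  {"spin": 0,"jaw": 0.072,"translation": [0,0,0.014]},
  {"spin": 0,"jaw": 0.072,"translation": [0,0,0.01]},
  {"spin": 0,"jaw": 0.072,"translation": [0,0,0.005]},
])

```text
time: 5.63
tool_pos: [446.5, 11.9, 13.3]
tcp_rot: [180.0, -0.1, -159.5]
ft_force: [-0.1, 0.1, -0.5]
finger_gap: 72.5
grip_force: 0.0
```

carry_out([
  {"spin": 0,"jaw": 0.05,"translation": [0,0,0]},
  {"spin": 0,"jaw": 0.05,"translation": [0,0,0]},
  {"spin": 0,"jaw": 0.05,"translation": [0,0,0]},
  {"spin": 0,"jaw": 0.05,"translation": [0,0,0]},
  {"spin": 0,"jaw": 0.05,"translation": [0,0,0]},
  {"spin": 0,"jaw": 0.05,"translation": [0,0,0]},
  {"spin": 0,"jaw": 0.05,"translation": [0,0,0]},
  {"spin": 0,"jaw": 0.05,"translation": [0,0,0]},
], squeeze=40)

```text
time: 6.3
tool_pos: [447.6, 11.5, 14.7]
tcp_rot: [-180.0, 0.0, -159.5]
ft_force: [0.6, -0.5, 3.2]
finger_gap: 54.6
grip_force: 43.0
```

```bash
python3 go.py 447 10 100 -159.5; python3 - <<'E'
from bench import r
from h import *
p=r.snapshot("side");cv2.imwrite("pics/g1.png",cv2.resize(p["pixels"][180:340,170:400],None,fx=3,fy=3,interpolation=cv2.INTER_CUBIC))
E
```

```text
t 6.3 pos [447.6  11.5  14.7] rot [-1.7998e+02  3.0000e-02 -1.5948e+02] gap 54.6 grip 43.0 F [ 0.6 -0.5  3.2] J [  -5.   -3.  120.    0.   63. -116.]
spin rad 0.0004 then tool shift mm [  1.1  -1.2 -85.3]
```

View pics/g1.png

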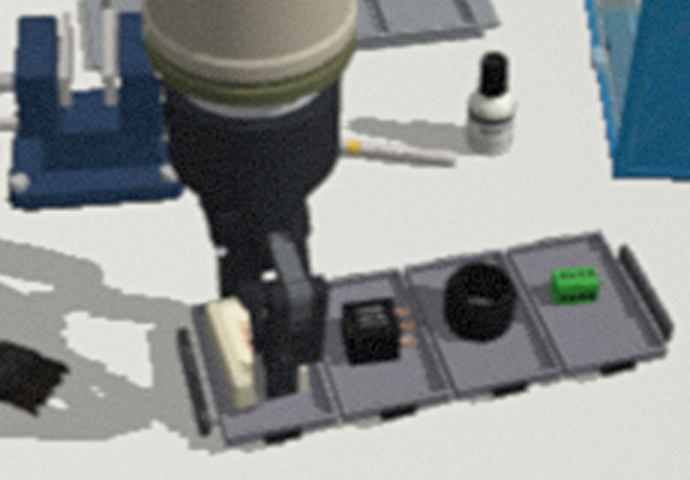

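carry_out([
  {"spin": 0,"jaw": 0.05,"translation": [0,0,-0.005]},
  {"spin": 0,"jaw": 0.05,"translation": [0,0,-0.015]},
  {"spin": 0,"jaw": 0.05,"translation": [0,0,-0.02]},
  {"spin": 0.027,"jaw": 0.05,"translation": [0,0,-0.025]},
  {"spin": 0.027,"jaw": 0.05,"translation": [0,0,-0.025]},
  {"spin": 0.027,"jaw": 0.05,"translation": [0,0,-0.025]},
  {"spin": 0.027,"jaw": 0.05,"translation": [0,0,-0.02]},
  {"spin": 0.026,"jaw": 0.05,"translation": [0,0,-0.01]},
])

```text
time: 7.02
tool_pos: [448.6, 11.3, 162.7]
tcp_rot: [-179.9, 0.2, -167.2]
ft_force: [0.4, 0.5, -0.4]
finger_gap: 54.6
grip_force: 42.6
```

```bash
python3 go.py 530 323 100 -167.2
```

```text
t 7.02 pos [448.6  11.3 162.7] rot [-179.93    0.22 -167.23] gap 54.6 grip 42.6 F [ 0.4  0.5 -0.4] J [  -5.  -15.  114.   -0.   81. -108.]
spin rad -0.0005 then tool shift mm [-148.5  285.9   62.7]
```

carry_out([
  {"spin": 0,"jaw": 0.05,"translation": [-0.005,0.01,0]},
  {"spin": 0,"jaw": 0.05,"translation": [-0.01,0.019,0]},
  {"spin": 0,"jaw": 0.05,"translation": [-0.01,0.019,0]},
  {"spin": 0,"jaw": 0.05,"translation": [-0.01,0.019,0]},
  {"spin": 0,"jaw": 0.05,"translation": [-0.01,0.019,0]},
  {"spin": 0,"jaw": 0.05,"translation": [-0.01,0.019,0]},
  {"spin": 0,"jaw": 0.05,"translation": [-0.01,0.019,0]},
  {"spin": 0,"jaw": 0.05,"translation": [-0.01,0.019,0]},
])

```text
time: 7.68
tool_pos: [487.9, 169.3, 157.9]
tcp_rot: [180.0, -0.1, -167.1]
ft_force: [-0.4, -0.3, -0.9]
finger_gap: 54.7
grip_force: 42.6
```

carry_out([
  {"spin": 0,"jaw": 0.05,"translation": [-0.01,0.019,0]},
  {"spin": 0,"jaw": 0.05,"translation": [-0.01,0.019,0]},
  {"spin": 0,"jaw": 0.05,"translation": [-0.01,0.019,0]},
  {"spin": 0,"jaw": 0.05,"translation": [-0.01,0.019,0.01]},
  {"spin": 0,"jaw": 0.05,"translation": [-0.01,0.019,0.02]},
  {"spin": 0,"jaw": 0.05,"translation": [-0.01,0.019,0.02]},
  {"spin": 0,"jaw": 0.05,"translation": [-0.0085,0.019,0.01]},
  {"spin": 0,"jaw": 0.05,"translation": [-0.005,0.01,0]},
])

```text
time: 8.35
tool_pos: [525.4, 324.7, 94.3]
tcp_rot: [-179.9, -0.4, -167.0]
ft_force: [-0.6, -0.5, -1.6]
finger_gap: 54.9
grip_force: 42.6
```

```bash
python3 go.py 530 323 9.5 -167.2;  python3 - <<'E'
from bench import r
from h import *
import pickle
P={n:r.snapshot(n) for n in("top","side")}; o=np.zeros((480,800,3),np.uint8)
for i,(n,(x0,y0)) in enumerate((("top",(140,130)),("side",(220,110)))):
    o[:,i*400:i*400+400]=cv2.resize(P[n]["pixels"][y0:y0+120,x0:x0+100],(400,480),interpolation=cv2.INTER_CUBIC)
cv2.imwrite("pics/g2.png",o)
E
```

```text
t 8.35 pos [525.4 324.7  94.3] rot [-179.95   -0.4  -167.05] gap 54.9 grip 42.6 F [-0.6 -0.5 -1.6] J [ 27.  16.  90.   0.  74. -76.]
spin rad 0.0027 then tool shift mm [-4.1 -2.7 84.8]
```

View pics/g2.png

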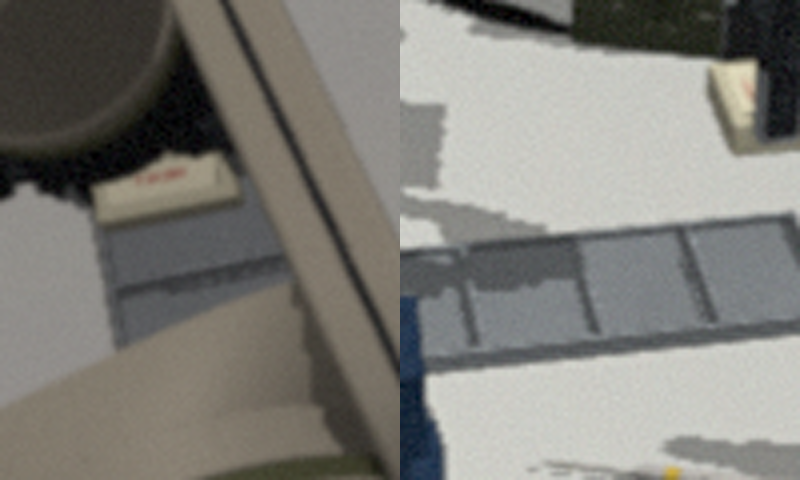

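carry_out([
  {"spin": 0,"jaw": 0.05,"translation": [-0.002,-0.001,0.01]},
  {"spin": 0,"jaw": 0.05,"translation": [-0.001,-0.001,0.015]},
  {"spin": 0,"jaw": 0.05,"translation": [0,0,0.015]},
  {"spin": 0,"jaw": 0.05,"translation": [0,0,0.01]},
  {"spin": 0,"jaw": 0.05,"translation": [0,0,0.01]},
  {"spin": 0,"jaw": 0.05,"translation": [0,0,0.005]},
  {"spin": 0,"jaw": 0.05,"translation": [0,0,0]},
  {"spin": 0,"jaw": 0.05,"translation": [0,0,0]},
])

```text
time: 9.12
tool_pos: [531.9, 321.9, 34.5]
tcp_rot: [-180.0, 0.0, -167.2]
ft_force: [0.3, -0.9, -0.2]
finger_gap: 54.8
grip_force: 42.6
```

```bash
python3 go.py 530 323 9.5 -167.2;  python3 - <<'E'
from bench import r
from h import *
import pickle
P={n:r.snapshot(n) for n in("top","side")}; o=np.zeros((480,800,3),np.uint8)
for i,(n,(x0,y0)) in enumerate((("top",(140,130)),("side",(260,120)))):
    o[:,i*400:i*400+400]=cv2.resize(P[n]["pixels"][y0:y0+120,x0:x0+100],(400,480),interpolation=cv2.INTER_CUBIC)
cv2.imwrite("pics/g3.png",o)
E
```

```text
t 9.12 pos [531.9 321.9  34.5] rot [-180.      0.   -167.17] gap 54.8 grip 42.6 F [ 0.3 -0.9 -0.2] J [ 26.  21.  91.  -0.  68. -76.]
spin rad 0.0006 then tool shift mm [ 1.6  1.5 25. ]
```

View pics/g3.png

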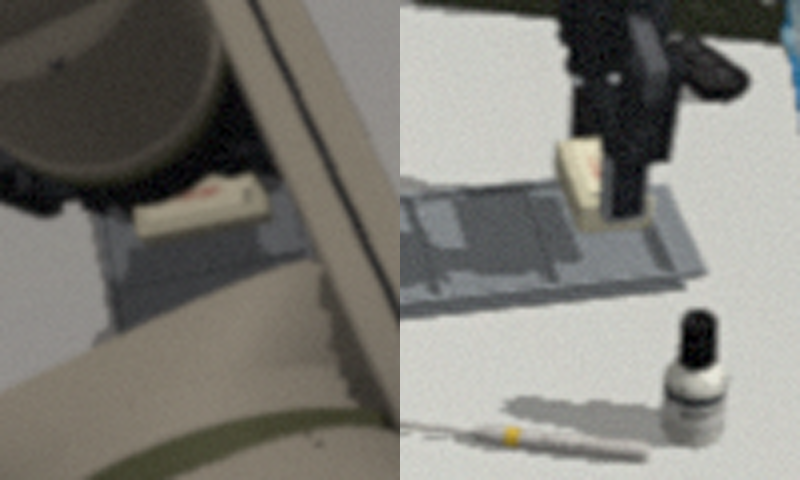

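carry_out([
  {"spin": 0,"jaw": 0.05,"translation": [0,0.0015,0.006]},
  {"spin": 0,"jaw": 0.05,"translation": [0,0,0.006]},
  {"spin": 0,"jaw": 0.05,"translation": [0,0,0.005]},
  {"spin": 0,"jaw": 0.05,"translation": [0,0,0.003]},
  {"spin": 0,"jaw": 0.05,"translation": [0,0,0.002]},
  {"spin": 0,"jaw": 0.05,"translation": [0,0,0]},
  {"spin": 0,"jaw": 0.05,"translation": [0,0,0]},
  {"spin": 0,"jaw": 0.05,"translation": [0,0,0]},
])

```text
time: 9.88
tool_pos: [531.5, 323.5, 12.2]
tcp_rot: [-180.0, 0.0, -167.2]
ft_force: [-0.1, -0.2, -0.8]
finger_gap: 54.6
grip_force: 42.6
```

```bash
python3 go.py 530 323 9.5 -167.2
```

```text
t 9.88 pos [531.5 323.5  12.2] rot [-180.      0.   -167.15] gap 54.6 grip 42.6 F [-0.1 -0.2 -0.8] J [ 27.  22.  92.  -0.  66. -76.]
spin rad 0.0008 then tool shift mm [ 1.6 -0.2  2.7]
```

carry_out([
  {"spin": 0,"jaw": 0.05,"translation": [0,0,0.0007]},
  {"spin": 0,"jaw": 0.05,"translation": [0,0,0]},
  {"spin": 0,"jaw": 0.07,"translation": [0,0,0]},
  {"spin": 0,"jaw": 0.07,"translation": [0,0,0]},
  {"spin": 0,"jaw": 0.07,"translation": [0,0,0]},
  {"spin": 0,"jaw": 0.07,"translation": [0,0,0]},
  {"spin": 0,"jaw": 0.07,"translation": [0,0,-0.005]},
  {"spin": 0,"jaw": 0.07,"translation": [0,0,-0.01]},
])

```text
time: 10.55
tool_pos: [530.4, 322.9, 25.6]
tcp_rot: [-180.0, -0.2, -167.2]
ft_force: [-0.3, 0.1, -1.6]
finger_gap: 69.9
grip_force: 0.0
```

carry_out([
  {"spin": 0,"jaw": 0.07,"translation": [0,0,-0.02]},
  {"spin": 0,"jaw": 0.07,"translation": [0,0,-0.03]},
  {"spin": 0,"jaw": 0.07,"translation": [0,0,-0.035]},
  {"spin": 0,"jaw": 0.07,"translation": [0,0,-0.03]},
  {"spin": 0,"jaw": 0.07,"translation": [0,0,-0.02]},
  {"spin": 0,"jaw": 0.06,"translation": [0.005,-0.02,-0.01]},
  {"spin": 0,"jaw": 0.05,"translation": [0.01,-0.025,0]},
  {"spin": 0,"jaw": 0.04,"translation": [0.01,-0.025,0]},
])

```text
time: 11.22
tool_pos: [523.5, 249.7, 174.4]
tcp_rot: [180.0, 0.2, -167.1]
ft_force: [0.9, -1.1, -0.3]
finger_gap: 40.5
grip_force: 0.0
```

```bash
python3 go.py 505.5 22 150 -164
```

```text
t 11.22 pos [523.5 249.7 174.4] rot [ 179.97    0.23 -167.08] gap 40.5 grip 0.0 F [ 0.9 -1.1 -0.3] J [ 20.   6.  93.  -0.  81. -82.]
spin rad -0.0537 then tool shift mm [  80.1 -213.9   24.4]
```

carry_out([
  {"spin": 0,"jaw": 0.04,"translation": [0.009,-0.028,0]},
  {"spin": 0,"jaw": 0.04,"translation": [0.009,-0.028,0]},
  {"spin": 0,"jaw": 0.04,"translation": [0.009,-0.028,0]},
  {"spin": 0,"jaw": 0.04,"translation": [0.009,-0.028,0]},
  {"spin": 0,"jaw": 0.04,"translation": [0.009,-0.028,0.01]},
  {"spin": 0,"jaw": 0.04,"translation": [0.009,-0.028,0.02]},
  {"spin": 0,"jaw": 0.04,"translation": [0.009,-0.024,0.02]},
  {"spin": 0,"jaw": 0.04,"translation": [0.004,-0.01,0.02]},
])

```text
time: 11.88
tool_pos: [502.6, 35.0, 102.4]
tcp_rot: [-179.9, 0.1, -167.3]
ft_force: [0.4, 0.3, 0.1]
finger_gap: 40.1
grip_force: 0.0
```

carry_out([
  {"spin": 0,"jaw": 0.04,"translation": [0,0,0.015]},
  {"spin": 0,"jaw": 0.04,"translation": [0,0,0.01]},
  {"spin": 0,"jaw": 0.04,"translation": [0,0,0.01]},
  {"spin": 0,"jaw": 0.04,"translation": [0,0,0.005]},
  {"spin": 0,"jaw": 0.04,"translation": [0,0,0]},
  {"spin": 0,"jaw": 0.04,"translation": [0,0,0]},
  {"spin": 0,"jaw": 0.04,"translation": [0,0,0]},
  {"spin": 0,"jaw": 0.04,"translation": [0,0,0]},
])

```text
time: 12.55
tool_pos: [503.1, 38.1, 62.6]
tcp_rot: [-180.0, 0.1, -167.1]
ft_force: [0.3, -0.2, 0.9]
finger_gap: 39.7
grip_force: 0.0
```

```bash
python3 go.py 500 20.8 12 -167.2;  python3 - <<'E'
from bench import r
from h import *
import pickle
P={n:r.snapshot(n) for n in("top","side")}; o=np.zeros((480,800,3),np.uint8); pickle.dump(P,open("d.pkl","wb"))
for i,(n,(x0,y0)) in enumerate((("top",(150,140)),("side",(240,140)))):
    o[:,i*400:i*400+400]=cv2.resize(P[n]["pixels"][y0:y0+168,x0:x0+140],(400,480),interpolation=cv2.INTER_CUBIC)
cv2.imwrite("pics/g4.png",o)
E
```

```text
t 12.55 pos [503.1  38.1  62.6] rot [-1.7997e+02  9.0000e-02 -1.6712e+02] gap 39.7 grip 0.0 F [ 0.3 -0.2  0.9] J [  -1.    1.  110.   -0.   68. -104.]
spin rad 0.0014 then tool shift mm [  6.8 -16.2  50.6]
```

View pics/g4.png

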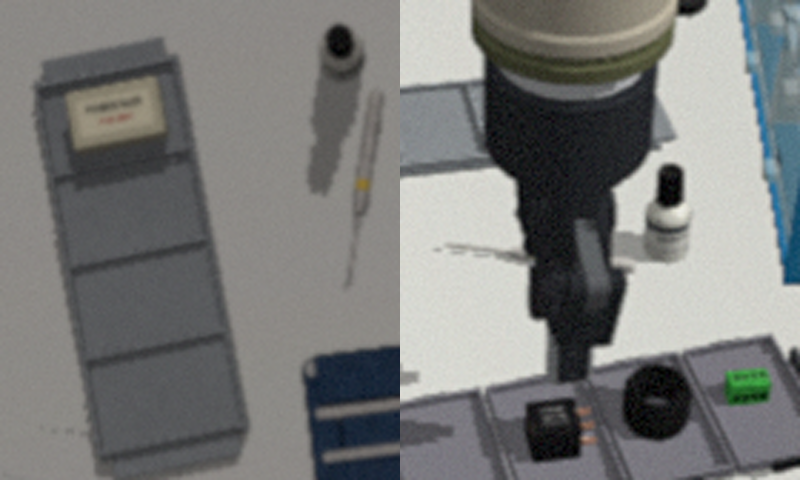

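```bash
cat > rel.py <<'E'
from h import *; import pickle
def rel(q,tc=(447.2,306.7),ty=12.8):
    a=np.radians(ty);d=np.array(q[:2])-tc
    return np.round([d@[np.cos(a),np.sin(a)],d@[-np.sin(a),np.cos(a)],np.degrees(q[2])-ty],1)
E
python3 - <<'E'
from rel import *
P=pickle.load(open("d.pkl","rb"));p=P["top"]
x=p["pixels"].astype(int);m=(x[...,2]-x[...,0]>10)&(x[...,2]>85);k=np.zeros(m.shape,bool);k[160:205,165:215]=1;m=(m&k).astype(np.uint8)
h=cv2.convexHull(np.argwhere(m)[:,::-1].astype(np.int32));o=np.zeros_like(m);cv2.fillConvexPoly(o,h,1)
q,e=fit(PARTS["fuse_box"],[(p,o.astype(float))],[525,322,.22,6],fz=6);print(m.sum(),o.sum(),q.round(1),e,rel(q))
E
```

```text
674 710 [5.322e+02 3.244e+02 2.000e-01 6.000e+00] 0.1251256558961613 [86.8 -1.6 -1. ]
```

carry_out([
  {"spin": 0,"jaw": 0.04,"translation": [0.004,-0.008,0]},
  {"spin": 0,"jaw": 0.04,"translation": [0.0044,-0.0083,0]},
  {"spin": 0,"jaw": 0.04,"translation": [0,0,0.0106]},
  {"spin": 0,"jaw": 0.04,"translation": [0,0,0.015]},
  {"spin": 0,"jaw": 0.04,"translation": [0,0,0.012]},
  {"spin": 0,"jaw": 0.04,"translation": [0,0,0.008]},
  {"spin": 0,"jaw": 0.04,"translation": [0,0,0.005]},
  {"spin": 0,"jaw": 0.04,"translation": [0,0,0]},
])

```text
time: 13.32
tool_pos: [496.3, 20.2, 9.3]
tcp_rot: [180.0, -0.2, -167.2]
ft_force: [-0.6, 0.2, 0.1]
finger_gap: 39.9
grip_force: 0.0
```

carry_out([
  {"spin": 0,"jaw": 0.018,"translation": [0,0,0]},
  {"spin": 0,"jaw": 0.018,"translation": [0,0,0]},
  {"spin": 0,"jaw": 0.018,"translation": [0,0,0]},
  {"spin": 0,"jaw": 0.018,"translation": [0,0,0]},
  {"spin": 0,"jaw": 0.018,"translation": [0,0,0]},
  {"spin": 0,"jaw": 0.018,"translation": [0,0,0]},
  {"spin": 0,"jaw": 0.018,"translation": [0,0,0]},
  {"spin": 0,"jaw": 0.018,"translation": [0,0,0]},
], squeeze=40)

```text
time: 13.98
tool_pos: [497.9, 20.1, 11.3]
tcp_rot: [-180.0, 0.0, -167.2]
ft_force: [-0.1, 1.1, 1.8]
finger_gap: 23.0
grip_force: 39.9
```

```bash
python3 go.py 500 20.8 12 -167.2;  python3 - <<'E'
from bench import r
from h import *
p=r.snapshot("side");cv2.imwrite("pics/g5.png",cv2.resize(p["pixels"][230:340,230:380],None,fx=4,fy=4,interpolation=cv2.INTER_CUBIC))
E
```

```text
t 13.98 pos [497.9  20.1  11.3] rot [-1.7999e+02  3.0000e-02 -1.6715e+02] gap 23.0 grip 39.9 F [-0.1  1.1  1.8] J [  -4.    5.  112.    0.   63. -106.]
spin rad 0.0009 then tool shift mm [-2.2  0.2 -0.7]
```

View pics/g5.png

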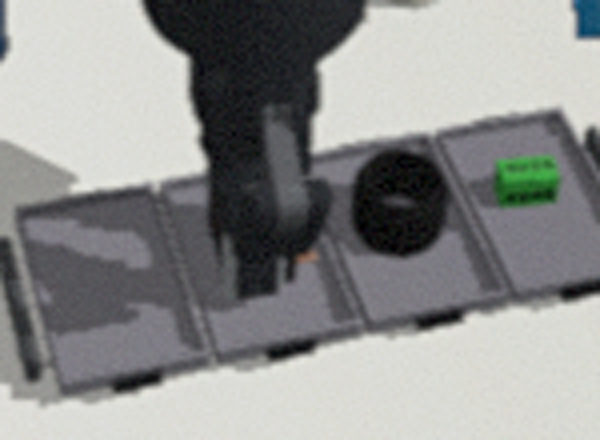

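carry_out([
  {"spin": 0,"jaw": 0.018,"translation": [0,0,-0.005]},
  {"spin": 0,"jaw": 0.018,"translation": [0,0,-0.015]},
  {"spin": 0,"jaw": 0.018,"translation": [0,0,-0.025]},
  {"spin": 0,"jaw": 0.018,"translation": [0,0,-0.025]},
  {"spin": 0,"jaw": 0.018,"translation": [0,0,-0.025]},
  {"spin": 0,"jaw": 0.018,"translation": [0,0,-0.02]},
  {"spin": 0,"jaw": 0.018,"translation": [0,0,-0.01]},
  {"spin": 0,"jaw": 0.018,"translation": [0,0,-0.005]},
])

```text
time: 14.7
tool_pos: [498.8, 20.0, 143.1]
tcp_rot: [-179.9, 0.2, -167.2]
ft_force: [0.9, -0.3, 0.6]
finger_gap: 23.2
grip_force: 39.7
```

carry_out([
  {"spin": 0,"jaw": 0.018,"translation": [-0.003,0.015,0]},
  {"spin": 0,"jaw": 0.018,"translation": [-0.003,0.025,0]},
  {"spin": 0,"jaw": 0.018,"translation": [-0.003,0.028,0]},
  {"spin": 0,"jaw": 0.018,"translation": [-0.003,0.028,0]},
  {"spin": 0,"jaw": 0.018,"translation": [-0.003,0.028,0]},
  {"spin": 0,"jaw": 0.018,"translation": [-0.003,0.028,0]},
  {"spin": 0,"jaw": 0.018,"translation": [-0.003,0.028,0]},
  {"spin": 0,"jaw": 0.018,"translation": [-0.003,0.028,0]},
])

```text
time: 15.37
tool_pos: [473.6, 229.2, 139.3]
tcp_rot: [-180.0, -0.1, -167.2]
ft_force: [0.7, -1.1, 0.2]
finger_gap: 23.2
grip_force: 39.7
```

carry_out([
  {"spin": 0,"jaw": 0.018,"translation": [-0.003,0.028,0]},
  {"spin": 0,"jaw": 0.018,"translation": [-0.003,0.025,0]},
  {"spin": 0,"jaw": 0.018,"translation": [-0.002,0.015,0]},
  {"spin": 0,"jaw": 0.018,"translation": [-0.001,0.008,0.01]},
  {"spin": 0,"jaw": 0.018,"translation": [0,0.0055,0.02]},
  {"spin": 0,"jaw": 0.018,"translation": [0,0,0.025]},
  {"spin": 0,"jaw": 0.018,"translation": [0,0,0.025]},
  {"spin": 0,"jaw": 0.018,"translation": [0,0,0.015]},
])

```text
time: 16.03
tool_pos: [463.0, 307.9, 41.1]
tcp_rot: [-179.9, -0.3, -167.2]
ft_force: [0.2, -0.8, -0.4]
finger_gap: 23.4
grip_force: 39.7
```

carry_out([
  {"spin": 0,"jaw": 0.018,"translation": [0,0,0.01]},
  {"spin": 0,"jaw": 0.018,"translation": [0,0,0.005]},
  {"spin": 0,"jaw": 0.018,"translation": [0,0,0]},
  {"spin": 0,"jaw": 0.018,"translation": [0,0,0]},
  {"spin": 0,"jaw": 0.018,"translation": [0,0,0]},
  {"spin": 0,"jaw": 0.018,"translation": [0,0,0]},
  {"spin": 0,"jaw": 0.018,"translation": [0,0,0]},
  {"spin": 0,"jaw": 0.018,"translation": [0,0,0]},
])

```text
time: 16.7
tool_pos: [466.0, 310.0, 31.8]
tcp_rot: [180.0, 0.1, -167.2]
ft_force: [-0.8, -0.5, 0.5]
finger_gap: 23.2
grip_force: 39.7
```

```bash
python3 go.py 465.4 309.6 9 -167.2
```

```text
t 16.7 pos [466.  310.   31.8] rot [ 1.7998e+02  8.0000e-02 -1.6715e+02] gap 23.2 grip 39.7 F [-0.8 -0.5  0.5] J [ 28.  12. 102.  -0.  66. -74.]
spin rad 0.0008 then tool shift mm [ 0.7 -0.2 22.8]
```

carry_out([
  {"spin": 0,"jaw": 0.018,"translation": [0.0005,0,0.008]},
  {"spin": 0,"jaw": 0.018,"translation": [0,0,0.008]},
  {"spin": 0,"jaw": 0.018,"translation": [0,0,0.004]},
  {"spin": 0,"jaw": 0.018,"translation": [0,0,0.002]},
  {"spin": 0,"jaw": 0.018,"translation": [0,0,0.001]},
  {"spin": 0,"jaw": 0.018,"translation": [0,0,0]},
  {"spin": 0,"jaw": 0.018,"translation": [0,0,0]},
  {"spin": 0,"jaw": 0.018,"translation": [0,0,0]},
])

```text
time: 17.37
tool_pos: [464.5, 309.3, 8.3]
tcp_rot: [-180.0, -0.1, -167.1]
ft_force: [-6.3, -4.2, 10.7]
finger_gap: 23.4
grip_force: 41.1
```

carry_out([
  {"spin": 0,"jaw": 0.018,"translation": [0,0,0.0005]},
  {"spin": 0,"jaw": 0.018,"translation": [0,0,0]},
  {"spin": 0,"jaw": 0.04,"translation": [0,0,0]},
  {"spin": 0,"jaw": 0.04,"translation": [0,0,0]},
  {"spin": 0,"jaw": 0.04,"translation": [0,0,0]},
  {"spin": 0,"jaw": 0.04,"translation": [0,0,-0.005]},
  {"spin": 0,"jaw": 0.04,"translation": [0,0,-0.01]},
  {"spin": 0,"jaw": 0.04,"translation": [0,0,-0.02]},
])

```text
time: 18.03
tool_pos: [463.2, 308.6, 40.9]
tcp_rot: [-179.9, -0.3, -167.2]
ft_force: [0.5, -0.7, 0.3]
finger_gap: 39.9
grip_force: 0.0
```

carry_out([
  {"spin": 0,"jaw": 0.05,"translation": [0,0,-0.03]},
  {"spin": 0,"jaw": 0.05,"translation": [0,0,-0.035]},
  {"spin": 0,"jaw": 0.05,"translation": [0,0,-0.03]},
  {"spin": 0,"jaw": 0.05,"translation": [0,-0.01,-0.01]},
  {"spin": 0,"jaw": 0.05,"translation": [0,-0.02,0]},
  {"spin": 0,"jaw": 0.05,"translation": [0,-0.028,0]},
  {"spin": 0,"jaw": 0.05,"translation": [0,-0.028,0]},
  {"spin": 0,"jaw": 0.05,"translation": [0,-0.028,0]},
])

```text
time: 18.7
tool_pos: [490.5, 197.3, 148.1]
tcp_rot: [-180.0, 0.0, -167.1]
ft_force: [-0.0, -0.5, -0.2]
finger_gap: 50.3
grip_force: 0.0
```

```bash
python3 go.py 553 41.5 60 -167.2
```

```text
t 18.7 pos [490.5 197.3 148.1] rot [-1.7999e+02  4.0000e-02 -1.6711e+02] gap 50.3 grip 0.0 F [-0.  -0.5 -0.2] J [ 16.  -0. 102.  -0.  78. -87.]
spin rad 0.0016 then tool shift mm [ -26.5 -165.8   88.1]
```

carry_out([
  {"spin": 0,"jaw": 0.052,"translation": [-0.0033,-0.025,0]},
  {"spin": 0,"jaw": 0.052,"translation": [-0.0033,-0.025,0]},
  {"spin": 0,"jaw": 0.052,"translation": [-0.0033,-0.025,0]},
  {"spin": 0,"jaw": 0.052,"translation": [-0.0033,-0.025,0.008]},
  {"spin": 0,"jaw": 0.052,"translation": [-0.0033,-0.02,0.015]},
  {"spin": 0,"jaw": 0.052,"translation": [-0.0033,-0.015,0.015]},
  {"spin": 0,"jaw": 0.052,"translation": [-0.0033,-0.008,0.015]},
  {"spin": 0,"jaw": 0.052,"translation": [-0.0033,-0.005,0.015]},
])

```text
time: 19.37
tool_pos: [549.5, 58.4, 79.4]
tcp_rot: [-180.0, 0.0, -167.2]
ft_force: [1.0, 0.2, -0.1]
finger_gap: 51.7
grip_force: 0.0
```

carry_out([
  {"spin": 0,"jaw": 0.052,"translation": [0,0,0.015]},
  {"spin": 0,"jaw": 0.052,"translation": [0,0,0.005]},
  {"spin": 0,"jaw": 0.052,"translation": [0,0,0]},
  {"spin": 0,"jaw": 0.052,"translation": [0,0,0]},
  {"spin": 0,"jaw": 0.052,"translation": [0,0,0]},
  {"spin": 0,"jaw": 0.052,"translation": [0,0,0]},
  {"spin": 0,"jaw": 0.052,"translation": [0,0,0]},
  {"spin": 0,"jaw": 0.052,"translation": [0,0,0]},
])

```text
time: 20.03
tool_pos: [549.5, 60.2, 60.3]
tcp_rot: [-180.0, 0.1, -167.1]
ft_force: [0.2, 0.0, 0.1]
finger_gap: 51.9
grip_force: 0.0
```

```bash
python3 go.py 553.5 41 14 -167.2;  python3 - <<'E'
from bench import r
from h import *
import pickle
P={n:r.snapshot(n) for n in("top","side")}; o=np.zeros((480,800,3),np.uint8); pickle.dump(P,open("d2.pkl","wb"))
for i,(n,(x0,y0)) in enumerate((("top",(150,150)),("side",(260,180)))):
    o[:,i*400:i*400+400]=cv2.resize(P[n]["pixels"][y0:y0+144,x0:x0+120],(400,480),interpolation=cv2.INTER_CUBIC)
cv2.imwrite("pics/g6.png",o)
E
```

```text
t 20.03 pos [549.5  60.2  60.3] rot [-1.7998e+02  7.0000e-02 -1.6714e+02] gap 51.9 grip 0.0 F [0.2 0.  0.1] J [   1.    9.  102.   -0.   69. -102.]
spin rad 0.0011 then tool shift mm [  0.3 -19.6  46.3]
```

View pics/g6.png

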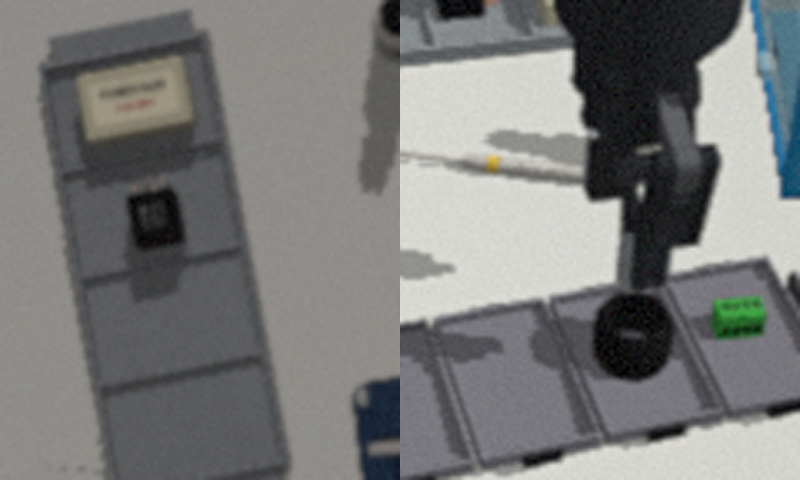

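carry_out([
  {"spin": 0,"jaw": 0.052,"translation": [0,-0.01,0]},
  {"spin": 0,"jaw": 0.052,"translation": [0,-0.0095,0]},
  {"spin": 0,"jaw": 0.052,"translation": [0,0,0.006]},
  {"spin": 0,"jaw": 0.052,"translation": [0,0,0.012]},
  {"spin": 0,"jaw": 0.052,"translation": [0,0,0.012]},
  {"spin": 0,"jaw": 0.052,"translation": [0,0,0.01]},
  {"spin": 0,"jaw": 0.052,"translation": [0,0,0.006]},
  {"spin": 0,"jaw": 0.052,"translation": [0,0,0]},
])

```text
time: 20.8
tool_pos: [551.2, 41.2, 10.6]
tcp_rot: [179.9, -0.3, -167.1]
ft_force: [0.1, -0.4, -0.5]
finger_gap: 51.7
grip_force: 0.0
```

carry_out([
  {"spin": 0,"jaw": 0.03,"translation": [0,0,0]},
  {"spin": 0,"jaw": 0.03,"translation": [0,0,0]},
  {"spin": 0,"jaw": 0.03,"translation": [0,0,0]},
  {"spin": 0,"jaw": 0.03,"translation": [0,0,0]},
  {"spin": 0,"jaw": 0.03,"translation": [0,0,0]},
  {"spin": 0,"jaw": 0.03,"translation": [0,0,0]},
  {"spin": 0,"jaw": 0.03,"translation": [0,0,0]},
  {"spin": 0,"jaw": 0.03,"translation": [0,0,0]},
], squeeze=40)

```text
time: 21.47
tool_pos: [553.4, 41.0, 13.6]
tcp_rot: [-180.0, 0.0, -167.2]
ft_force: [-0.4, 0.9, -0.7]
finger_gap: 34.6
grip_force: 39.8
```

```bash
python3 go.py 553.5 41 14 -167.2;  python3 - <<'E'
from rel import *
P=pickle.load(open("d2.pkl","rb"));p=P["top"]
x=p["pixels"].astype(int);mx=x.max(2)
def go(m,w,part,q0,yaw=True):
    k=np.zeros(m.shape,bool);k[w[0]:w[1],w[2]:w[3]]=1;m=(m&k).astype(np.uint8)
    h=cv2.convexHull(np.argwhere(m)[:,::-1].astype(np.int32));o=np.zeros_like(m);cv2.fillConvexPoly(o,h,1)
    q,e=fit(part,[(p,o.astype(float))],q0,fz=6,yaw=yaw);print(m.sum(),o.sum(),q.round(1),round(e,3),rel(q))
# relay case; canvas scale 3.333
for t in(28,33,38): go(mx<t,(201,228,186,208),box(24,26,22,y0=4),[476,313,np.radians(102.8),6])
# fuse top face only
go((x[...,2]-x[...,0]>10)&(x[...,2]>105),(163,195,170,212),box(36,56,18,z0=18),[528,322,.22,6])
E
```

```text
t 21.47 pos [553.4  41.   13.6] rot [-1.8000e+02  1.0000e-02 -1.6715e+02] gap 34.6 grip 39.8 F [-0.4  0.9 -0.7] J [  -1.   13.  103.   -0.   64. -104.]
spin rad 0.0008 then tool shift mm [-0.1 -0.  -0.4]
147 224 [472.2 312.2   2.    6. ] 0.262 [25.6 -0.2 99.6]
164 236 [472.7 312.    1.9   6. ] 0.204 [26.1 -0.5 98.1]
191 245 [472.6 311.1   1.8   6. ] 0.165 [25.8 -1.4 92.9]
629 670 [5.309e+02 3.230e+02 2.000e-01 6.000e+00] 0.056 [85.3 -2.7 -0.4]
```

carry_out([
  {"spin": 0,"jaw": 0.03,"translation": [0,0,-0.005]},
  {"spin": 0,"jaw": 0.03,"translation": [0,0,-0.015]},
  {"spin": 0,"jaw": 0.03,"translation": [0,0,-0.025]},
  {"spin": 0,"jaw": 0.03,"translation": [0,0,-0.025]},
  {"spin": 0,"jaw": 0.03,"translation": [0,0,-0.025]},
  {"spin": 0,"jaw": 0.03,"translation": [0,0,-0.02]},
  {"spin": 0,"jaw": 0.03,"translation": [0,0,-0.01]},
  {"spin": 0,"jaw": 0.03,"translation": [0,0,-0.005]},
])

```text
time: 22.13
tool_pos: [554.6, 41.0, 145.9]
tcp_rot: [-179.9, 0.2, -167.2]
ft_force: [-0.1, -0.0, -1.3]
finger_gap: 34.6
grip_force: 39.9
```

carry_out([
  {"spin": 0,"jaw": 0.03,"translation": [0.004,0.015,0]},
  {"spin": 0,"jaw": 0.03,"translation": [0.0067,0.025,0]},
  {"spin": 0,"jaw": 0.03,"translation": [0.0075,0.028,0]},
  {"spin": 0,"jaw": 0.03,"translation": [0.0075,0.028,0]},
  {"spin": 0,"jaw": 0.03,"translation": [0.0075,0.028,0]},
  {"spin": 0,"jaw": 0.03,"translation": [0.0075,0.028,0]},
  {"spin": 0,"jaw": 0.03,"translation": [0.0075,0.028,0]},
  {"spin": 0,"jaw": 0.03,"translation": [0.0075,0.028,0]},
])

```text
time: 22.8
tool_pos: [450.3, 232.6, 141.5]
tcp_rot: [-180.0, -0.2, -167.2]
ft_force: [0.7, 0.3, -0.4]
finger_gap: 34.8
grip_force: 40.0
```

carry_out([
  {"spin": 0,"jaw": 0.03,"translation": [0.0075,0.028,0]},
  {"spin": 0,"jaw": 0.03,"translation": [0.0062,0.023,0]},
  {"spin": 0,"jaw": 0.03,"translation": [0.0035,0.013,0]},
  {"spin": 0,"jaw": 0.03,"translation": [0.0019,0.007,0.01]},
  {"spin": 0,"jaw": 0.03,"translation": [0.0007,0.003,0.02]},
  {"spin": 0,"jaw": 0.03,"translation": [0,0,0.025]},
  {"spin": 0,"jaw": 0.03,"translation": [0,0,0.025]},
  {"spin": 0,"jaw": 0.03,"translation": [0,0,0.015]},
])

```text
time: 23.47
tool_pos: [414.3, 297.6, 43.7]
tcp_rot: [-179.9, -0.3, -167.2]
ft_force: [-0.5, -0.0, -0.8]
finger_gap: 34.6
grip_force: 40.0
```

carry_out([
  {"spin": 0,"jaw": 0.03,"translation": [0,0,0.01]},
  {"spin": 0,"jaw": 0.03,"translation": [0,0,0.005]},
  {"spin": 0,"jaw": 0.03,"translation": [0,0,0]},
  {"spin": 0,"jaw": 0.03,"translation": [0,0,0]},
  {"spin": 0,"jaw": 0.03,"translation": [0,0,0]},
  {"spin": 0,"jaw": 0.03,"translation": [0,0,0]},
  {"spin": 0,"jaw": 0.03,"translation": [0,0,0]},
  {"spin": 0,"jaw": 0.03,"translation": [0,0,0]},
])

```text
time: 24.13
tool_pos: [417.6, 299.5, 34.3]
tcp_rot: [180.0, 0.1, -167.2]
ft_force: [-0.2, -0.2, -0.9]
finger_gap: 34.5
grip_force: 40.0
```

```bash
python3 go.py 417 299.5 11 -167.2
```

```text
t 24.13 pos [417.6 299.5  34.3] rot [ 1.7997e+02  8.0000e-02 -1.6716e+02] gap 34.5 grip 40.0 F [-0.2 -0.2 -0.9] J [ 30.   5. 109.   0.  65. -73.]
spin rad 0.0008 then tool shift mm [ 0.6  0.2 23.3]
```

carry_out([
  {"spin": 0,"jaw": 0.03,"translation": [0,0,0.008]},
  {"spin": 0,"jaw": 0.03,"translation": [0,0,0.008]},
  {"spin": 0,"jaw": 0.03,"translation": [0,0,0.004]},
  {"spin": 0,"jaw": 0.03,"translation": [0,0,0.002]},
  {"spin": 0,"jaw": 0.03,"translation": [0,0,0.001]},
  {"spin": 0,"jaw": 0.03,"translation": [0,0,0]},
  {"spin": 0,"jaw": 0.03,"translation": [0,0,0]},
  {"spin": 0,"jaw": 0.03,"translation": [0,0,0]},
])

```text
time: 24.8
tool_pos: [416.8, 299.0, 10.4]
tcp_rot: [-180.0, -0.0, -167.2]
ft_force: [-2.3, -0.7, 4.4]
finger_gap: 34.3
grip_force: 40.6
```

carry_out([
  {"spin": 0,"jaw": 0.03,"translation": [0,0,0.0005]},
  {"spin": 0,"jaw": 0.03,"translation": [0,0,0]},
  {"spin": 0,"jaw": 0.052,"translation": [0,0,0]},
  {"spin": 0,"jaw": 0.052,"translation": [0,0,0]},
  {"spin": 0,"jaw": 0.052,"translation": [0,0,0]},
  {"spin": 0,"jaw": 0.052,"translation": [0,0,-0.005]},
  {"spin": 0,"jaw": 0.052,"translation": [0,0,-0.01]},
  {"spin": 0,"jaw": 0.052,"translation": [0,0,-0.02]},
])

```text
time: 25.47
tool_pos: [415.3, 298.2, 43.7]
tcp_rot: [-179.9, -0.2, -167.2]
ft_force: [0.3, 0.0, -0.6]
finger_gap: 52.1
grip_force: 0.0
```

carry_out([
  {"spin": 0,"jaw": 0.052,"translation": [0,0,-0.03]},
  {"spin": 0,"jaw": 0.052,"translation": [0,0,-0.035]},
  {"spin": 0,"jaw": 0.052,"translation": [0,0,-0.03]},
  {"spin": 0,"jaw": 0.04,"translation": [-0.005,-0.01,-0.01]},
  {"spin": 0,"jaw": 0.03,"translation": [-0.01,-0.02,0]},
  {"spin": 0,"jaw": 0.03,"translation": [-0.014,-0.025,0]},
  {"spin": 0,"jaw": 0.03,"translation": [-0.014,-0.025,0]},
  {"spin": 0,"jaw": 0.03,"translation": [-0.014,-0.025,0]},
])

```text
time: 26.13
tool_pos: [496.8, 208.3, 150.7]
tcp_rot: [-180.0, 0.1, -167.1]
ft_force: [0.4, 1.3, 0.0]
finger_gap: 29.9
grip_force: 0.0
```

```bash
python3 go.py 604.3 57.7 60 -168
```

```text
t 26.13 pos [496.8 208.3 150.7] rot [-1.8000e+02  5.0000e-02 -1.6711e+02] gap 29.9 grip 0.0 F [0.4 1.3 0. ] J [ 17.   1. 101.  -0.  78. -86.]
spin rad 0.0154 then tool shift mm [ -73.8 -169.7   90.7]
```

carry_out([
  {"spin": 0.002,"jaw": 0.03,"translation": [-0.011,-0.025,0]},
  {"spin": 0.002,"jaw": 0.03,"translation": [-0.011,-0.025,0]},
  {"spin": 0.002,"jaw": 0.03,"translation": [-0.011,-0.025,0]},
  {"spin": 0.002,"jaw": 0.03,"translation": [-0.011,-0.025,0]},
  {"spin": 0.002,"jaw": 0.03,"translation": [-0.011,-0.025,0]},
  {"spin": 0.002,"jaw": 0.03,"translation": [-0.009,-0.02,0.015]},
  {"spin": 0.002,"jaw": 0.03,"translation": [-0.006,-0.015,0.02]},
  {"spin": 0.002,"jaw": 0.03,"translation": [-0.004,-0.01,0.02]},
])

```text
time: 26.8
tool_pos: [606.7, 57.3, 95.5]
tcp_rot: [-179.9, 0.1, -168.2]
ft_force: [-0.3, -0.2, -0.3]
finger_gap: 29.9
grip_force: 0.0
```

carry_out([
  {"spin": 0,"jaw": 0.03,"translation": [0,0,0.02]},
  {"spin": 0,"jaw": 0.03,"translation": [0,0,0.01]},
  {"spin": 0,"jaw": 0.03,"translation": [0,0,0.005]},
  {"spin": 0,"jaw": 0.03,"translation": [0,0,0]},
  {"spin": 0,"jaw": 0.03,"translation": [0,0,0]},
  {"spin": 0,"jaw": 0.03,"translation": [0,0,0]},
  {"spin": 0,"jaw": 0.03,"translation": [0,0,0]},
  {"spin": 0,"jaw": 0.03,"translation": [0,0,0]},
])

```text
time: 27.47
tool_pos: [605.8, 59.8, 61.3]
tcp_rot: [-180.0, 0.1, -168.0]
ft_force: [0.1, -1.2, 0.4]
finger_gap: 29.7
grip_force: 0.0
```

```bash
python3 go.py 604.3 57.7 12 -168;  python3 - <<'E'
from bench import r
from h import *
import pickle
P={n:r.snapshot(n) for n in("top","side")}; o=np.zeros((480,800,3),np.uint8); pickle.dump(P,open("d3.pkl","wb"))
for i,(n,(x0,y0)) in enumerate((("top",(150,150)),("side",(300,180)))):
    o[:,i*400:i*400+400]=cv2.resize(P[n]["pixels"][y0:y0+144,x0:x0+120],(400,480),interpolation=cv2.INTER_CUBIC)
cv2.imwrite("pics/g7.png",o)
E
```

```text
t 27.47 pos [605.8  59.8  61.3] rot [-1.7998e+02  1.2000e-01 -1.6804e+02] gap 29.7 grip 0.0 F [ 0.1 -1.2  0.4] J [   1.   17.   93.   -0.   70. -101.]
spin rad -0.0007 then tool shift mm [ 1.9 -1.7 49.3]
```

View pics/g7.png

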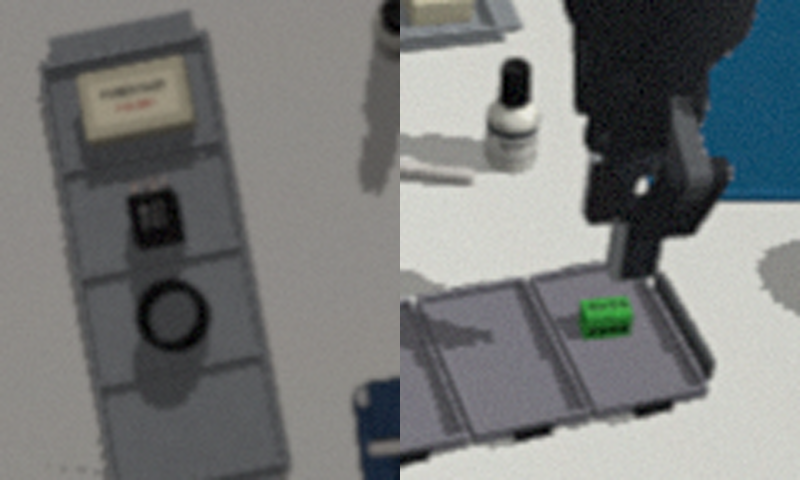

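carry_out([
  {"spin": 0,"jaw": 0.03,"translation": [0.002,-0.0017,0.006]},
  {"spin": 0,"jaw": 0.03,"translation": [0,0,0.012]},
  {"spin": 0,"jaw": 0.03,"translation": [0,0,0.012]},
  {"spin": 0,"jaw": 0.03,"translation": [0,0,0.01]},
  {"spin": 0,"jaw": 0.03,"translation": [0,0,0.006]},
  {"spin": 0,"jaw": 0.03,"translation": [0,0,0.003]},
  {"spin": 0,"jaw": 0.03,"translation": [0,0,0]},
  {"spin": 0,"jaw": 0.03,"translation": [0,0,0]},
])

```text
time: 28.23
tool_pos: [603.4, 57.5, 10.7]
tcp_rot: [180.0, -0.0, -168.1]
ft_force: [0.2, 0.6, 0.1]
finger_gap: 29.7
grip_force: 0.0
```

carry_out([
  {"spin": 0,"jaw": 0.006,"translation": [0,0,0]},
  {"spin": 0,"jaw": 0.006,"translation": [0,0,0]},
  {"spin": 0,"jaw": 0.006,"translation": [0,0,0]},
  {"spin": 0,"jaw": 0.006,"translation": [0,0,0]},
  {"spin": 0,"jaw": 0.006,"translation": [0,0,0]},
  {"spin": 0,"jaw": 0.006,"translation": [0,0,0]},
  {"spin": 0,"jaw": 0.006,"translation": [0,0,0]},
  {"spin": 0,"jaw": 0.006,"translation": [0,0,0]},
], squeeze=40)

```text
time: 28.9
tool_pos: [603.9, 57.5, 11.5]
tcp_rot: [-180.0, 0.1, -168.1]
ft_force: [0.7, 0.5, 5.1]
finger_gap: 11.0
grip_force: 41.0
```

```bash
python3 go.py 604.3 57.7 12 -168;  python3 - <<'E'
from rel import *
P=pickle.load(open("d3.pkl","rb"));p=P["top"]
x=p["pixels"].astype(int);mx=x.max(2)
for t in(25,30,35):
    m=mx<t;k=np.zeros(m.shape,bool);k[232:258,188:216]=1;m=(m&k).astype(np.uint8)
    n,l,s,c=cv2.connectedComponentsWithStats(m);m=(l==1+np.argmax(s[1:,4])).astype(np.uint8)
    h=cv2.convexHull(np.argwhere(m)[:,::-1].astype(np.int32));o=np.zeros_like(m);cv2.fillConvexPoly(o,h,1)
    q,e=fit(cyl(36,26),[(p,o.astype(float))],[420,300,.22,6],fz=6,yaw=False);print(o.sum(),q.round(1),round(e,3),rel(q))
E
```

```text
t 28.9 pos [603.9  57.5  11.5] rot [-1.7999e+02  6.0000e-02 -1.6807e+02] gap 11.0 grip 41.0 F [0.7 0.5 5.1] J [   1.   20.   95.    0.   65. -101.]
spin rad -0.0012 then tool shift mm [-0.5  0.1 -0.5]
155 [4.219e+02 3.002e+02 2.000e-01 6.000e+00] 1.792 [-26.1  -0.7  -0.2]
346 [4.209e+02 3.001e+02 2.000e-01 6.000e+00] 0.249 [-27.1  -0.6  -0.2]
366 [4.201e+02 3.009e+02 2.000e-01 6.000e+00] 0.178 [-27.7   0.4  -0.2]
```

carry_out([
  {"spin": 0,"jaw": 0.006,"translation": [0,0,-0.005]},
  {"spin": 0,"jaw": 0.006,"translation": [0,0,-0.015]},
  {"spin": 0,"jaw": 0.006,"translation": [0,0,-0.025]},
  {"spin": 0,"jaw": 0.006,"translation": [0,0,-0.025]},
  {"spin": -0.005,"jaw": 0.006,"translation": [0,0,-0.025]},
  {"spin": -0.005,"jaw": 0.006,"translation": [0,0,-0.02]},
  {"spin": -0.005,"jaw": 0.006,"translation": [0,0,-0.01]},
  {"spin": 0,"jaw": 0.006,"translation": [0,0,-0.005]},
])

```text
time: 29.57
tool_pos: [604.2, 57.5, 142.9]
tcp_rot: [-180.0, 0.1, -167.2]
ft_force: [-0.3, -1.4, 1.0]
finger_gap: 11.1
grip_force: 40.4
```

carry_out([
  {"spin": 0,"jaw": 0.006,"translation": [0.0098,0.0147,0]},
  {"spin": 0,"jaw": 0.006,"translation": [0.0164,0.0245,0]},
  {"spin": 0,"jaw": 0.006,"translation": [0.0184,0.0275,0]},
  {"spin": 0,"jaw": 0.006,"translation": [0.0184,0.0275,0]},
  {"spin": 0,"jaw": 0.006,"translation": [0.0184,0.0275,0]},
  {"spin": 0,"jaw": 0.006,"translation": [0.0184,0.0275,0]},
  {"spin": 0,"jaw": 0.006,"translation": [0.0184,0.0275,0]},
  {"spin": 0,"jaw": 0.006,"translation": [0.0184,0.0275,0]},
])

```text
time: 30.23
tool_pos: [422.6, 226.7, 139.2]
tcp_rot: [-180.0, -0.2, -167.2]
ft_force: [-0.2, -0.3, -0.4]
finger_gap: 10.9
grip_force: 40.4
```

carry_out([
  {"spin": 0,"jaw": 0.006,"translation": [0.0184,0.0275,0]},
  {"spin": 0,"jaw": 0.006,"translation": [0.0151,0.0226,0]},
  {"spin": 0,"jaw": 0.006,"translation": [0.0085,0.0128,0]},
  {"spin": 0,"jaw": 0.006,"translation": [0.0046,0.0069,0.01]},
  {"spin": 0,"jaw": 0.006,"translation": [0.002,0.0029,0.02]},
  {"spin": 0,"jaw": 0.006,"translation": [0,0,0.025]},
  {"spin": 0,"jaw": 0.006,"translation": [0,0,0.025]},
  {"spin": 0,"jaw": 0.006,"translation": [0,0,0.015]},
])

```text
time: 30.9
tool_pos: [359.4, 284.7, 41.6]
tcp_rot: [-179.9, -0.3, -167.2]
ft_force: [0.4, -0.5, -0.7]
finger_gap: 10.7
grip_force: 40.4
```

carry_out([
  {"spin": 0,"jaw": 0.006,"translation": [0,0,0.01]},
  {"spin": 0,"jaw": 0.006,"translation": [0,0,0.005]},
  {"spin": 0,"jaw": 0.006,"translation": [0,0,0]},
  {"spin": 0,"jaw": 0.006,"translation": [0,0,0]},
  {"spin": 0,"jaw": 0.006,"translation": [0,0,0]},
  {"spin": 0,"jaw": 0.006,"translation": [0,0,0]},
  {"spin": 0,"jaw": 0.006,"translation": [0,0,0]},
  {"spin": 0,"jaw": 0.006,"translation": [0,0,0]},
])

```text
time: 31.57
tool_pos: [362.0, 286.8, 31.7]
tcp_rot: [180.0, 0.1, -167.2]
ft_force: [-0.8, 0.2, -0.5]
finger_gap: 10.5
grip_force: 40.4
```

```bash
python3 go.py 362.1 287 9 -167.2
```

```text
t 31.57 pos [362.  286.8  31.7] rot [ 1.7997e+02  8.0000e-02 -1.6721e+02] gap 10.5 grip 40.4 F [-0.8  0.2 -0.5] J [ 32.  -3. 118.  -0.  65. -71.]
spin rad -0.0002 then tool shift mm [-0.1  0.2 22.7]
```

carry_out([
  {"spin": 0,"jaw": 0.006,"translation": [0,0,0.008]},
  {"spin": 0,"jaw": 0.006,"translation": [0,0,0.008]},
  {"spin": 0,"jaw": 0.006,"translation": [0,0,0.004]},
  {"spin": 0,"jaw": 0.006,"translation": [0,0,0.002]},
  {"spin": 0,"jaw": 0.006,"translation": [0,0,0.001]},
  {"spin": 0,"jaw": 0.006,"translation": [0,0,0]},
  {"spin": 0,"jaw": 0.006,"translation": [0,0,0]},
  {"spin": 0,"jaw": 0.006,"translation": [0,0,0]},
])

```text
time: 32.23
tool_pos: [360.7, 286.1, 8.4]
tcp_rot: [-179.9, -0.1, -167.2]
ft_force: [-7.5, -5.3, 17.4]
finger_gap: 10.8
grip_force: 42.7
```

carry_out([
  {"spin": 0,"jaw": 0.006,"translation": [0,0,0]},
  {"spin": 0,"jaw": 0.006,"translation": [0,0,0]},
  {"spin": 0,"jaw": 0.03,"translation": [0,0,0]},
  {"spin": 0,"jaw": 0.03,"translation": [0,0,0]},
  {"spin": 0,"jaw": 0.03,"translation": [0,0,0]},
  {"spin": 0,"jaw": 0.03,"translation": [0,0,-0.005]},
  {"spin": 0,"jaw": 0.03,"translation": [0,0,-0.01]},
  {"spin": 0,"jaw": 0.03,"translation": [0,0,-0.02]},
])

```text
time: 32.9
tool_pos: [359.8, 285.4, 41.8]
tcp_rot: [-179.9, -0.2, -167.2]
ft_force: [0.7, 1.5, 0.3]
finger_gap: 30.2
grip_force: 0.0
```

carry_out([
  {"spin": 0,"jaw": 0.03,"translation": [0,0,-0.03]},
  {"spin": 0,"jaw": 0.03,"translation": [0,0,-0.035]},
  {"spin": 0,"jaw": 0.03,"translation": [0,0,-0.03]},
  {"spin": 0,"jaw": 0.03,"translation": [-0.008,-0.015,-0.02]},
  {"spin": 0,"jaw": 0.03,"translation": [-0.015,-0.025,-0.01]},
  {"spin": 0,"jaw": 0.03,"translation": [-0.015,-0.025,0]},
  {"spin": 0,"jaw": 0.03,"translation": [-0.015,-0.025,0]},
  {"spin": 0,"jaw": 0.03,"translation": [-0.015,-0.025,0]},
])

```text
time: 33.57
tool_pos: [454.4, 188.5, 169.7]
tcp_rot: [180.0, 0.1, -167.2]
ft_force: [0.1, 0.3, -0.8]
finger_gap: 30.0
grip_force: 0.0
```

carry_out([
  {"spin": 0,"jaw": 0.03,"translation": [-0.01,-0.025,0]},
  {"spin": 0,"jaw": 0.03,"translation": [-0.01,-0.025,0]},
  {"spin": 0,"jaw": 0.03,"translation": [-0.01,-0.025,0]},
  {"spin": 0,"jaw": 0.03,"translation": [-0.01,-0.025,0]},
  {"spin": 0,"jaw": 0.03,"translation": [-0.005,-0.02,0]},
  {"spin": 0,"jaw": 0.03,"translation": [0,-0.01,0]},
  {"spin": 0,"jaw": 0.03,"translation": [0,0,0]},
  {"spin": 0,"jaw": 0.03,"translation": [0,0,0]},
])

```text
time: 34.23
tool_pos: [525.6, 72.7, 168.3]
tcp_rot: [180.0, 0.0, -167.3]
ft_force: [0.7, -0.2, 0.2]
finger_gap: 30.2
grip_force: 0.0
```

```bash
python3 go.py 500 60 160 -167.2;  python3 - <<'E'
from bench import r
from rel import *
P={n:r.snapshot(n) for n in("top","side")}; o=np.zeros((595,800,3),np.uint8); pickle.dump(P,open("d4.pkl","wb"))
a=cv2.resize(P["top"]["pixels"][145:320,155:245],None,fx=3.4,fy=3.4,interpolation=cv2.INTER_CUBIC);o[:a.shape[0],:a.shape[1]]=a
b=cv2.resize(P["side"]["pixels"][145:225,190:350],None,fx=3,fy=3,interpolation=cv2.INTER_CUBIC);o[:b.shape[0],312:312+b.shape[1]]=b
cv2.imwrite("pics/g8.png",o)
p=P["top"];x=p["pixels"].astype(int);b_,g,rr=x[...,0],x[...,1],x[...,2]
m=((g-np.maximum(b_,rr))>12);k=np.zeros(m.shape,bool);k[255:310,180:240]=1;m=(m&k).astype(np.uint8)
h=cv2.convexHull(np.argwhere(m)[:,::-1].astype(np.int32));o=np.zeros_like(m);cv2.fillConvexPoly(o,h,1)
q,e=fit(box(12,22,15),[(p,o.astype(float))],[365,288,np.radians(-77),6],fz=6);print(o.sum(),q.round(1),e,rel(q))
E
```

```text
t 34.23 pos [525.6  72.7 168.3] rot [ 179.97    0.   -167.28] gap 30.2 grip 0.0 F [ 0.7 -0.2  0.2] J [   2.   -1.  101.    0.   80. -100.]
spin rad -0.0014 then tool shift mm [27.8 -6.7  8.3]
136 [362.9 287.3  -1.3   6. ] 0.0899365628604383 [-86.5  -0.2 -89.4]
```

View pics/g8.png

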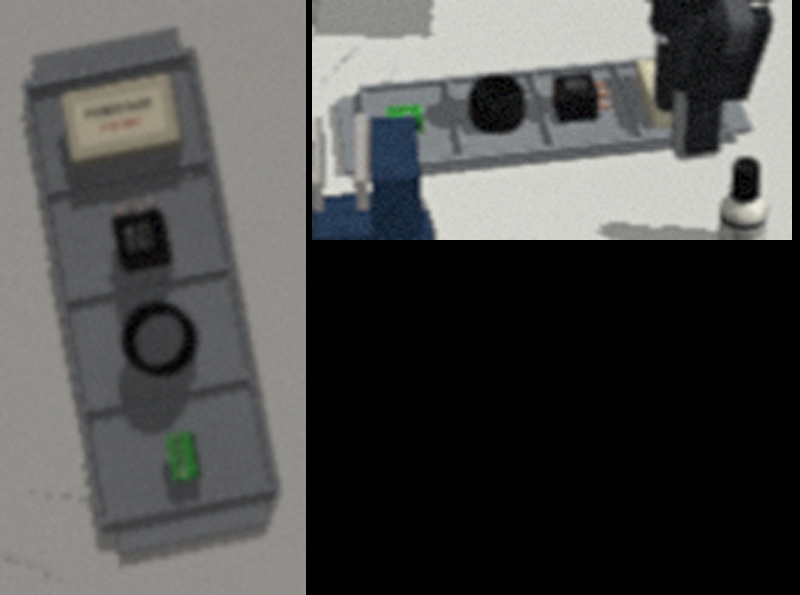

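```bash
python3 -c "
from bench import r
print(r.hand_in())"
```

```text
the job is handed in; nothing more can be done
None
```

I moved all four parts into the tray in reverse order (fuse box in the farthest bay, then relay, eyepiece, and terminal in the nearest), each lying flat, released and within about 3 mm of its bay's middle, and handed the job in at about 34 s; no verdict was returned.

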